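# Nest a driver shell and clamp it

## Robot

A 6-joint arm with a two-finger parallel gripper is mounted at the origin on the work surface. World frame = base frame: x ahead of the robot, y to its left, z up, the work surface at z = 0. Lengths are in mm, angles in rad, forces in N, time in s.
With the tool pointing down it reaches from about 275 to 825 mm from the base axis. Payload 4.9 kg.
Tool frame: the origin (TCP) lies at the very end of the fingers, on their centre line; the grasp point (between the pads) lies 19 mm behind it (manip.hold_point_z is the distance from the TCP to the grasp point, in mm); z points along the fingers, y is the line along which they close (so a half turn about z gives the same grasp; the last joint's range is limited). The gripper opens to 85 mm and grips with 20 to 120 N. Pads are 22 mm wide; open, the fingers measure 114 mm over their backs; the gripper's body (76 mm by 85 mm) begins 54 mm behind the grasp point. The pads swing forward as they close: fully open they stand 13 mm farther back than shut.
Start: joints at [-1.3, 0.326, -0.193, 1.052, 0, 1.437], TCP at [216.622, -505.562, 191.881] pointing down, gripper open.
Joint ranges: [-2.65, 2.65], [-0.97, 1.79], [-1.3, 1.35], [-1.93, 2.1], [-1.47, 1.37], [-3.14, 3.14]. Speed limits (rad/s): [2.57, 2.57, 3.14, 3.14, 3.14, 3.14].

## Interface

Orientations are given as a 3x3 rotation matrix whose columns are the frame's x, y, z axes.
In Python, from workcell import manip gives the robot as it stands.
- The arm moves only by the shell command python3 -m handwheel 'ROWS' [OPENING]. ROWS is JSON, a list of rows, each an object with "xyz": the shift along the tool's x, y, z normalised to -1 to 1, where 1 is 0.025 m, a list of three; "roll": the turn about the tool's z normalised to -1 to 1, where 1 is 0.15 rad. In form: [{"xyz": [dx, dy, dz], "roll": roll}, ...]. A call has 1 to 8 rows; each row shifts and turns the commanded pose from where the row before left it, along the tool's axes as they then stand; what a row does not reach is not made up. A row lasts 1/10 s, in which the tool goes at most 50 mm and 8.59 degrees, less where a joint would pass 70% of its speed; a pose out of reach is approached as far as the arm can. A call with a number of a shift or a turn outside -1 to 1 is refused whole. A call with a gripper value outside its range is refused whole. OPENING is the closure, from 0 (fully open) to 1 (shut), set as the call begins (- or left out, the last holds). The fingers move at their own pace and stop on an object; the grip force is fixed at half the most. Time passes only in rows, so rows that do not move let the fingers close. It gives the time, the measured TCP pose, the force, the opening and the grip force at its end, in the units of the state.
- manip.state(): the state, without advancing time (a new reading comes with each control period).
- manip.capture(name): name is "scene" or "top" or "wrist"; returns the picture (384x512x3 uint8, blue, green, red); there is no depth.
- manip.get_calibration(name): a dict with "camera_matrix" (3x3 intrinsics, pixels), "position" and "attitude" of the camera in the world. Camera axes: x right, y down, z forward; pixel columns grow to the right and rows downward; lengths in mm; the calibration is good to about 2 mm. A picture is of the moment at which its call begins: read the wrist's pose just before it. get_calibration takes no time and is no camera call; for the wrist camera it gives the pose at the moment of the call.
- manip.sign_off(): hands the job in; it is judged then, once.
The state is a dict: "time": time; "qpos": joint angles; "qd": joint speeds; "joint_torque": joint torques, N m; "eef_pos": TCP position; "tool_rot": TCP orientation; "ft_force": force on the tool from outside, world axes, zero at the start; "moment": the same for the moment, N m; "grip_width": finger opening in mm; "finger_force": force on a finger pad.
Only numpy, scipy, OpenCV 4.12 (cv2) and the standard library are available. Lean on these libraries where they do the work, as an engineer would, in place of code of your own. Each camera call takes 0.05 s, during which the arm holds its last target. There are 200 camera calls.

## Task

Take the metal shell out of the wooden tray and seat it fully home, flat and square, in the pocket of the vise, with its lug in the matching slot; then turn the vise crank clockwise until the jaw bears firmly on the shell, and let go. Do not drop the shell, and leave the round magnet in the tray where it is.

Things in the scene. Friction and masses are not known exactly. Their poses are not given: they have to be found in the camera images.
- shell: bare aluminium block-shaped shell, 60 (x) x 42 (y) x 34 (z) mm, 0.2 kg, low steel dome on top; a lug at the foot of its +x end is 12 wide, 8 high and 8 mm long. Origin: centre of the underside of the 60 x 42 block. It starts flat in the tray, lug away from the robot; fingers fit only at its 42 mm sides there, and only at its 60 mm ends (above the lug) in the vise.
- tray: open wooden tray fixed to the bench: plywood board 120 (x) x 205 (y) x 8 mm with a wooden rail along each long edge, 16 thick, rail tops 48 mm above the bench, 80 mm clear between the rails; open at both y ends. Origin at the centre of its underside. Shell and magnet lie on the board 104 mm apart along y, either way round.
- magnet: round steel magnet, 50 mm diameter, 22 mm high with a narrower top step; shares the tray with the shell and stays there. Origin at the centre of its underside.
- mat: flat black rubber mat fixed to the bench between tray and vise, 125 x 125 x 4 mm, kept clear: a place to set a part down. Origin at the centre of its underside (its top is 4 mm higher).
- fixture: steel nest vise fixed to the bench, base 130 x 235 x 16 mm. Origin on the bench under the pocket's middle. Clamps along its y: fixed jaw at +y (face 22.5 mm from the pocket's middle, 70 x 30 mm, upright to 36 mm above the bench, then sloping back 8 mm as a lead-in up to its top at 60 mm), sliding jaw at -y, crank further to -y (axis at y = -120 mm, housing 46 mm high).
- pocket (a point): middle of the pocket floor, 16 mm above the bench, axes as the vise. It is 63 (x) x 45 (y) mm, bounded by rims 8 mm high on -x, +x and -y and by the fixed jaw on +y; rims lean back 2 mm in their upper half as a lead-in; the +x rim has a 17 mm wide slot in its middle for the shell's lug. Seated, the shell's origin and axes coincide with this point to within the play.
- jaw: sliding steel jaw, 60 (x) x 18 (y) x 29 (z) mm. Origin at the lower edge of the middle of its clamping face, 25 mm above the bench; moves to +y of the vise by 14 mm per radian of the crank. Fully open, its face is 46 mm from the pocket's middle.
- crank (a joint): crank angle about its upright axis, rad: 0 fully open; clockwise from above is positive and closes the jaw; stop at 2.28. Jaw meets a seated shell at 1.7 to 1.9. Knob radius 55 mm; at 0 the crank points 20 degrees clockwise from the vise's +x. Stays where left; about 3 N at the knob turns it.
- knob_mid (a point): middle of the upright, freely spinning black crank knob, 20 mm diameter, 38 mm high (from 59 to 97 mm above the bench; this point is at 78 mm).
Mind the look-alikes: they are no part of the job. Of the things like the shell, leave any that is green or purple; of the rest the smaller one is meant.

How it is judged:
By the outcome, as a careful person would: the job done as asked, in the order asked, and still so for the second after the job is handed in, with the robot touching nothing.
It also fails if it takes over 61 s, if anything falls off the work surface, if the arm or the gripper's body presses on something with over 40 N, if the wrist force passes 120 N, or if a joint passes its speed limit or range.

## Working session

There is one attempt and no reset: what is moved stays moved. The work goes in short steps, Python scripts to look and compute and a shell command to move; the robot and the scene stay as the last step left them, time stands still between calls to the robot, and variables do not carry over. Pictures are saved under pics/ and viewed, at most 10 in all, crops included, and the job is handed in when it is done.

```bash
ls; mkdir -p pics
python3 - <<'E'
from workcell import manip
import cv2
for n in("top","scene"):
    c=manip.get_calibration(n);print(n,c)
    cv2.imwrite(f"pics/{n}0.png",manip.capture(n))
s=manip.state();print(s['time'],s['tool_rot'],s['eef_pos'],manip.hold_point_z)
E
```

```text
pics
top {'camera_matrix': array([[386.47334911,   0.        , 244.58604808],
       [  0.        , 386.47334911, 190.61846871],
       [  0.        ,   0.        ,   1.        ]]), 'position': array([ 424.91184986,  111.77637281, 1117.54725291]), 'attitude': array([[-0.02003696, -0.99832883,  0.05420398],
       [-0.9997949 ,  0.01984769, -0.00402796],
       [ 0.0029454 , -0.05427357, -0.99852176]])}
scene {'camera_matrix': array([[468.48192537,   0.        , 262.10402575],
       [  0.        , 468.48192537, 192.68802034],
       [  0.        ,   0.        ,   1.        ]]), 'position': array([1270.60514017,  325.49003785,  964.12680979]), 'attitude': array([[-2.58691235e-01,  7.03419211e-01, -6.62027385e-01],
       [ 9.65960063e-01,  1.88414886e-01, -1.77259663e-01],
       [ 4.79622443e-05, -6.85347536e-01, -7.28216145e-01]])}
0.1 [[ 9.19186543e-01  3.93822182e-01 -4.34495111e-04]
 [ 3.93822376e-01 -9.19185351e-01  1.49229367e-03]
 [ 1.88316808e-04 -1.54281016e-03 -9.99998792e-01]] [ 216.44608545 -504.98372578  191.18653741] 18.700000000000003
```

View pics/top0.png

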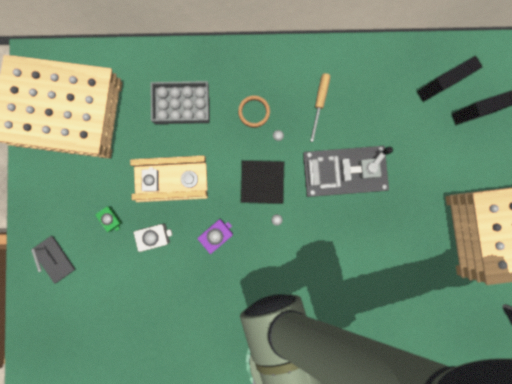

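View pics/scene0.png

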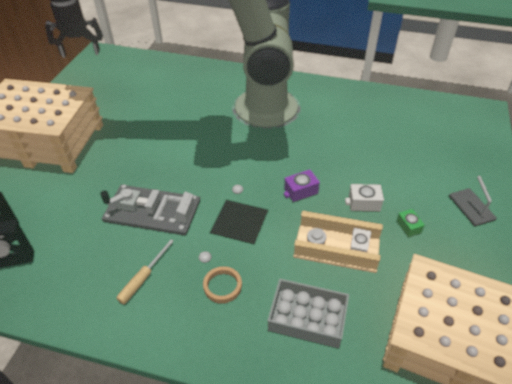

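Top view: the tray is at px (170,180), with a shell-like block at (150,180) and the round magnet at (190,179). The mat is at (263,182), and the vise at (346,171) with its crank knob at (388,151). 
Shell candidates: silver block in the tray (150,180), larger silver block outside it (151,237), purple (215,236), green (108,218). The small silver one in the tray fits the description; I'll confirm it in a crop.

```bash
cat > h.py <<'E'
from workcell import manip
import numpy as np, cv2
def ray(cal,uv,z):
    K,p,R=cal['camera_matrix'],np.array(cal['position']),np.array(cal['attitude'])
    d=R@np.linalg.inv(K)@np.array([uv[0],uv[1],1.]); return p+d*(z-p[2])/d[2]
def proj(cal,P):
    K,p,R=cal['camera_matrix'],np.array(cal['position']),np.array(cal['attitude'])
    q=K@(R.T@(np.array(P,float)-p)); return q[:2]/q[2]
E
python3 - <<'E'
from h import *
im=cv2.imread('pics/top0.png')
a=cv2.resize(im[135:260,85:235],None,fx=5,fy=4.8*1,interpolation=cv2.INTER_CUBIC)[:, :800]
a=cv2.resize(im[145:260,90:235],None,fx=4,fy=4,interpolation=cv2.INTER_CUBIC)
cv2.imwrite('pics/c1.png',a)
b=cv2.resize(im[140:205,298:398],None,fx=8,fy=8,interpolation=cv2.INTER_CUBIC)
cv2.imwrite('pics/c2.png',b)
c=manip.get_calibration('top')
for n,uv,z in(('shell',(150,180),42),('mag',(190,179),22),('tray',(170,180),48),('pocket',(323,172),20),('knob',(388,151),97),('mat',(263,182),4)):print(n,ray(c,uv,z).round(0))
E
```

```text
shell [518. 371.  42.]
mag [521. 262.  22.]
tray [517. 314.  48.]
pocket [ 533. -117.   20.]
knob [ 578. -276.   97.]
mat [509.  54.   4.]
```

View pics/c1.png

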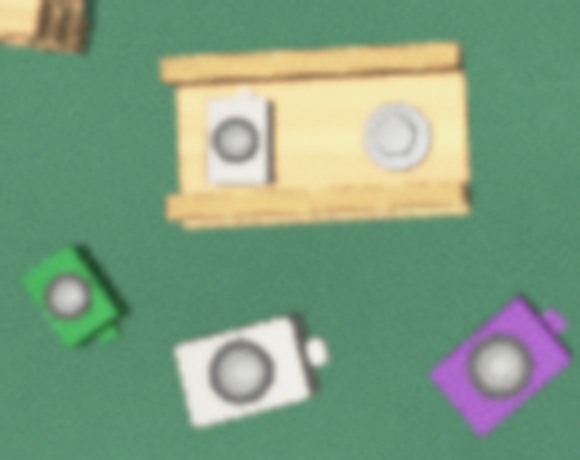

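View pics/c2.png

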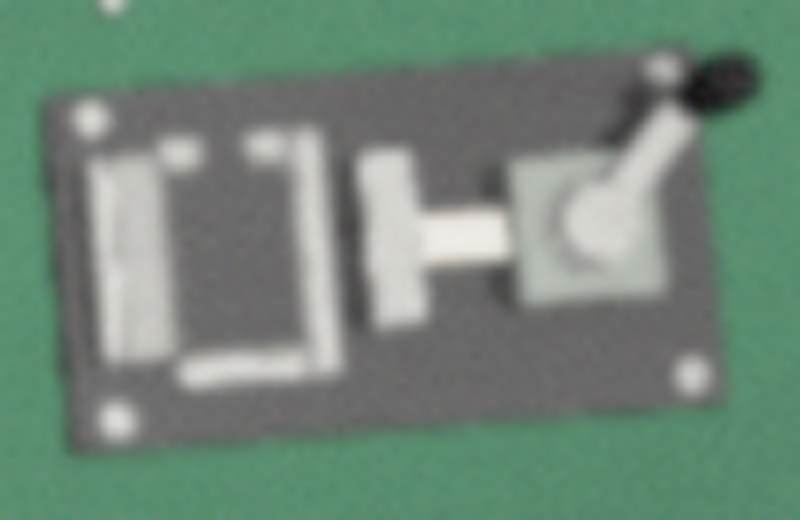

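c1 shows the smallest silver block in the tray with its lug pointing up (+x), and the other silver block at crop (242,370) is bigger, so the tray one is the shell. c2 shows the vise with the pocket near px (328.6,172), the fixed jaw on the left (+y) and the lug slot at the top (+x). I'll fly over the vise first.

```bash
cat >> h.py <<'E'
def go(x,y,z,yaw=None):
    "print the move to a pose in rows' units (full units: 25 mm, .15 rad)"
    s=manip.state();R=np.array(s['tool_rot']);d=np.array([x,y,z])-s['eef_pos']
    yw=np.arctan2(R[1,0],R[0,0])
    print('t',round(s['time'],2),'eef',np.round(s['eef_pos'],1),'yaw',round(yw,4),'q6',round(s['qpos'][5],2),'F',np.round(s['ft_force'],1),'w',round(s['grip_width'],1),'ff',np.round(s['finger_force'],1))
    print('units',np.round(R.T@d/25,3),'roll',None if yaw is None else round(-((yaw-yw+np.pi)%(2*np.pi)-np.pi)/.15,3))
E
python3 -m handwheel '[{"xyz":[0.9,-0.6,-0.2],"roll":0},{"xyz":[0.9,-0.6,-0.2],"roll":0},{"xyz":[0.9,-0.6,-0.2],"roll":0},{"xyz":[0.9,-0.6,-0.2],"roll":0},{"xyz":[0.9,-0.6,-0.2],"roll":0},{"xyz":[0.9,-0.6,-0.2],"roll":0},{"xyz":[0.9,-0.6,-0.2],"roll":0},{"xyz":[0.9,-0.6,-0.2],"roll":0}]' 0
python3 -m handwheel '[{"xyz":[0.9,-0.6,-0.2],"roll":0},{"xyz":[0.9,-0.6,-0.2],"roll":0},{"xyz":[0.9,-0.6,-0.2],"roll":0},{"xyz":[0.9,-0.6,-0.2],"roll":0},{"xyz":[0.9,-0.6,-0.2],"roll":0},{"xyz":[0.9,-0.6,-0.2],"roll":0},{"xyz":[0.4,-0.3,-0.2],"roll":0},{"xyz":[0,0,0],"roll":0}]'
python3 - <<'E'
from h import *
c=manip.get_calibration('wrist');print(c)
cv2.imwrite('pics/w1.png',manip.capture('wrist'))
go(530,-130,250)
E
```

```text
time: 0.9
eef_pos: [335.1, -323.1, 231.8]
tool_rot: [[0.919, 0.394, -0.0], [0.394, -0.919, 0.001], [-0.0, -0.001, -1.0]]
ft_force: [-0.6, -0.8, 0.5]
grip_width: 85.5
finger_force: 0.0
time: 1.7
eef_pos: [430.3, -176.8, 267.3]
tool_rot: [[0.918, 0.396, 0.0], [0.396, -0.918, -0.0], [0.0, 0.001, -1.0]]
ft_force: [0.1, 0.1, -0.5]
grip_width: 85.3
finger_force: 0.0
{'camera_matrix': array([[335.75969864,   0.        , 254.63681434],
       [  0.        , 335.75969864, 190.75942123],
       [  0.        ,   0.        ,   1.        ]]), 'position': array([ 501.41258378, -147.15770334,  449.23621314]), 'attitude': array([[ 3.96312318e-01, -8.75238698e-01, -2.77297255e-01],
       [-9.18115722e-01, -3.77888914e-01, -1.19429850e-01],
       [-2.57932227e-04,  3.01922490e-01, -9.53332441e-01]])}
t 1.75 eef [ 429.7 -177.6  266.9] yaw 0.4062 q6 2.19 F [-0.4  0.2  0.3] w 85.5 ff 0.0
units [ 4.437 -0.164  0.673] roll None
```

View pics/w1.png

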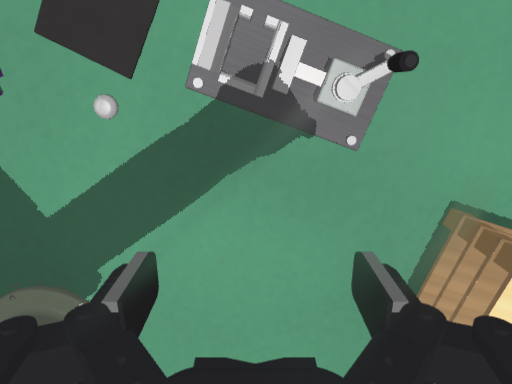

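The wrist view shows the vise at the top of the picture, with the pocket near (252,40) and the knob at (404,61). I'll move 125 mm forward for a full view.

```bash
python3 -m handwheel '[{"xyz":[0.9,0,0],"roll":0},{"xyz":[0.9,0,0.3],"roll":0},{"xyz":[0.9,0.2,0.3],"roll":0},{"xyz":[0.9,0.2,0.3],"roll":0},{"xyz":[0.9,0.2,0.3],"roll":0},{"xyz":[0.3,0,0],"roll":0},{"xyz":[0,0,0],"roll":0},{"xyz":[0,0,0],"roll":0}]' | head -2
python3 - <<'E'
from h import *
import pickle
c=manip.get_calibration('wrist');im=manip.capture('wrist')
pickle.dump(c,open('w2.pkl','wb'));cv2.imwrite('pics/w2raw.png',im)
# overlay expected pocket from the top picture for a rough check
r=cv2.resize(im[60:300,100:420],None,fx=2.5,fy=2.5,interpolation=cv2.INTER_CUBIC)
cv2.imwrite('pics/w2.png',r)
E
```

```text
time: 2.55
eef_pos: [545.0, -144.9, 237.0]
```

View pics/w2.png

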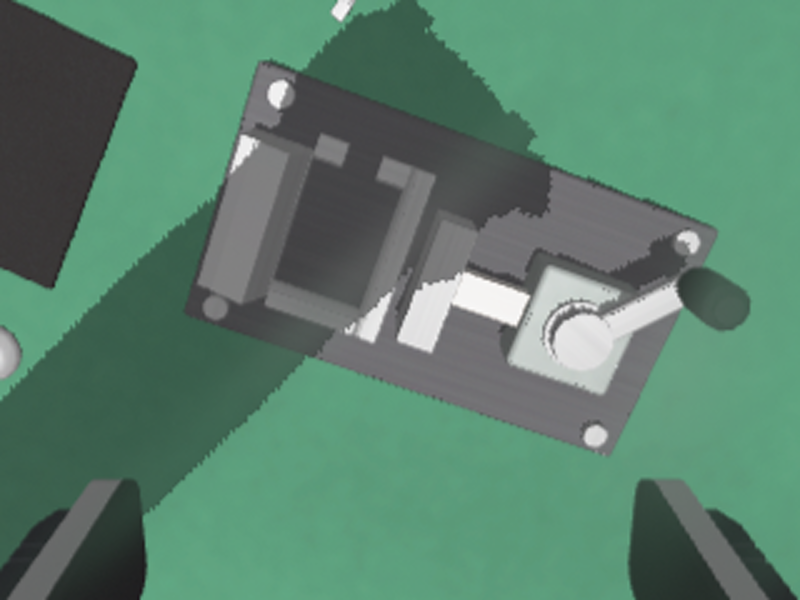

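w2 shows (crop px) base corners at (262,62), (716,232), (608,455), (187,315), pocket floor corners near (313,158), (405,186), (360,307), (273,283), and the slot between rim stubs (332,150) and (395,172). The knob top is near (724,308).

Run:
```python
from h import *
import pickle
c=pickle.load(open('w2.pkl','rb'));im=cv2.imread('pics/w2raw.png')
f=lambda u,v,z:ray(c,(100+(u+.5)/2.5-.5,60+(v+.5)/2.5-.5),z)
hsv=cv2.cvtColor(im,cv2.COLOR_BGR2HSV)
m=(hsv[...,1]<70).astype(np.uint8)*255
m[280:]=0;m[:,:165]=0
m=cv2.morphologyEx(m,cv2.MORPH_OPEN,np.ones((5,5)))
cn=max(cv2.findContours(m,0,2)[0],key=cv2.contourArea)
pw=np.array([ray(c,p[0],16)[:2] for p in cn],np.float32)
print('base rect (mm,deg)',cv2.minAreaRect(pw))
B=np.array([f(*p,16) for p in((262,62),(716,232),(608,455),(187,315))])
print(B.round(1)); print(np.linalg.norm(np.roll(B,-1,0)-B,axis=1).round(1),'centre',B.mean(0).round(1))
for a,b in((0,1),(3,2)): d=B[a]-B[b];print('yaw',np.arctan2(-d[0],d[1]).round(4))
P=np.array([f(*p,16) for p in((313,158),(405,186),(360,307),(273,283))])
print(P.round(1));print(np.linalg.norm(np.roll(P,-1,0)-P,axis=1).round(1),'centre',P.mean(0).round(1))
for a,b in((0,1),(3,2),): d=P[a]-P[b];print('yaw',np.arctan2(-d[0],d[1]).round(4))
for a,b in((0,3),(1,2)): d=P[a]-P[b];print('yaw',np.arctan2(d[1],d[0]).round(4))
# lug slot inner ends (z 24)
S=[f(348,150,24),f(384,161,24)];print('slot',np.array(S).round(1))
print('hub top, guess z 60:',f(580,340,60).round(1),'knob top',f(728,308,97).round(1), 'knob/hub dist')
# same points in top view
t=manip.get_calibration('top')
for p in B: print('top px',proj(t,p).round(1))
```

```text
base rect (mm,deg) ((537.5043334960938, -196.82376098632812), (130.41961669921875, 265.4584655761719), 3.402526617050171)
[[ 593.3  -62.6   16. ]
 [ 606.2 -293.1   16. ]
 [ 479.5 -300.6   16. ]
 [ 465.2  -70.5   16. ]]
[230.9 126.9 230.5 128.4] centre [ 536.  -181.7   16. ]
yaw 0.0559
yaw 0.0621
[[ 562.2 -100.    16. ]
 [ 567.2 -145.3   16. ]
 [ 503.1 -148.6   16. ]
 [ 497.6 -104.3   16. ]]
[45.6 64.1 44.7 64.7] centre [ 532.5 -124.6   16. ]
yaw 0.1103
yaw 0.1238
yaw 0.0661
yaw 0.0522
slot [[ 573.  -113.8   24. ]
 [ 574.9 -131.1   24. ]]
hub top, guess z 60: [ 540.2 -242.1   60. ] knob top [ 583.3 -277.2   97. ] knob/hub dist
top px [303.  151.7]
top px [383.  145.7]
top px [387.3 189.6]
top px [307.  196.2]
```

```bash
python3 -m handwheel '[{"xyz":[0,0,0],"roll":-1},{"xyz":[0,0,0],"roll":-1},{"xyz":[0,0,0],"roll":-1},{"xyz":[0,0,0],"roll":-1},{"xyz":[0,0,0],"roll":-1},{"xyz":[0,0,0],"roll":-1},{"xyz":[0,0,0],"roll":-1},{"xyz":[0,0,0],"roll":-1}]' |head -1
python3 -m handwheel '[{"xyz":[0,0,0],"roll":-1},{"xyz":[0,0,0],"roll":-1},{"xyz":[0,0,0],"roll":-1},{"xyz":[0,0,0],"roll":-1},{"xyz":[0,0,0],"roll":-1},{"xyz":[0,0,0],"roll":-1},{"xyz":[0,0,0],"roll":-1},{"xyz":[0,0,0],"roll":-1}]' |head -1
python3 -m handwheel '[{"xyz":[0,0,0],"roll":-1},{"xyz":[0,0,0],"roll":-1},{"xyz":[0,0,0],"roll":-0.6},{"xyz":[0,1,0],"roll":0},{"xyz":[0,1,0],"roll":0},{"xyz":[0,1,0],"roll":0},{"xyz":[0,1,0],"roll":0},{"xyz":[0,1,0],"roll":0}]' 
python3 -c "
from h import *
go(518,355,200,3.19)"
```

```text
time: 3.4
time: 4.2
time: 5.0
eef_pos: [538.5, -19.0, 237.7]
tool_rot: [[-0.999, -0.052, 0.001], [-0.052, 0.999, -0.0], [-0.001, -0.0, -1.0]]
ft_force: [1.0, -0.5, 0.0]
grip_width: 84.9
finger_force: 0.0
t 5.0 eef [538.5 -19.  237.7] yaw -3.0894 q6 -0.22 F [ 1.  -0.5  0. ] w 84.9 ff 0.0
units [ 0.04  14.985  1.5  ] roll 0.025
```

```bash
python3 -m handwheel '[{"xyz":[0,1,0],"roll":0},{"xyz":[0,1,0],"roll":0},{"xyz":[0,1,0],"roll":0},{"xyz":[0,1,0],"roll":0},{"xyz":[0,1,0],"roll":0},{"xyz":[0,1,0],"roll":0},{"xyz":[0,1,0],"roll":0},{"xyz":[0,1,0],"roll":0}]' |head -1
python3 -m handwheel '[{"xyz":[0,1,0.2],"roll":0},{"xyz":[0,1,0.2],"roll":0},{"xyz":[0,1,0.2],"roll":0},{"xyz":[0,1,0.3],"roll":0},{"xyz":[0,1,0.3],"roll":0},{"xyz":[0,1,0.3],"roll":0},{"xyz":[0,1,0],"roll":0},{"xyz":[0,0,0],"roll":0}]' |head -1
python3 - <<'E'
from h import *
import pickle
c=manip.get_calibration('wrist');im=manip.capture('wrist')
pickle.dump(c,open('w3.pkl','wb'));cv2.imwrite('pics/w3.png',im)
go(518,371,200,3.19)
E
```

```text
time: 5.8
time: 6.6
t 6.65 eef [518.9 355.4 199.8] yaw -3.0869 q6 0.43 F [ 0.1 -0.4  0.2] w 85.1 ff 0.0
units [ 0.003  0.626 -0.01 ] roll 0.042
```

View pics/w3.png

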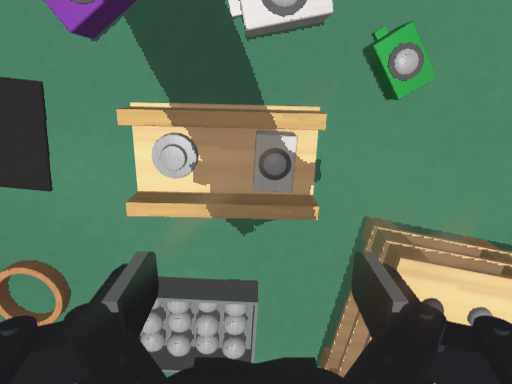

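w3 shows the tray with the magnet at px (174,155), and the shell spanning about (254..296, 133..192) with its dome at (275,162), partly in shadow.

Run:
```python
from h import *
import pickle
c=pickle.load(open('w3.pkl','rb'));im=cv2.imread('pics/w3.png')
sub=im[115:215,235:315]
hsv=cv2.cvtColor(sub,cv2.COLOR_BGR2HSV)
m=(hsv[...,1]<60).astype(np.uint8)*255
m=cv2.morphologyEx(m,cv2.MORPH_OPEN,np.ones((3,3)))
cn=max(cv2.findContours(m,0,2)[0],key=cv2.contourArea)+np.array([[[235,115]]])
print('bbox',cv2.boundingRect(cn))
ap=cv2.approxPolyDP(cn,2.0,True)[:,0]
print(ap.tolist())
for z in(42,):
    pw=np.array([ray(c,p[0]+np.array([0,0]),z)[:2] for p in cn],np.float32);print(z,cv2.minAreaRect(pw))
    for p in ap: print(p,ray(c,p,42)[:2].round(1),ray(c,p,8)[:2].round(1))
for col in(262,275,285):print(col,[int(x) for x in cv2.cvtColor(im,6)[126:204,col]])
for r in(145,180):print(r,[int(x) for x in cv2.cvtColor(im,6)[r,246:304]])
print('cam',c['position'],'dome',ray(c,(275,162),46))
```

```text
bbox (253, 130, 44, 62)
[[257, 130], [253, 189], [291, 191], [296, 136], [289, 132]]
42 ((516.528564453125, 376.4591064453125), (41.79814147949219, 63.54890823364258), 89.67057800292969)
[257 130] [485.1 356.7] [489.5 357.2]
[253 189] [547.3 356. ] [557.8 356.5]
[291 191] [547.3 396.4] [557.8 400.9]
[296 136] [488.9 396.3] [493.7 400.8]
[289 132] [485.3 388.9] [489.7 392.7]
262 [107, 108, 105, 119, 106, 99, 100, 98, 117, 125, 127, 127, 126, 126, 126, 126, 126, 126, 126, 126, 126, 125, 125, 126, 126, 125, 125, 111, 93, 85, 83, 84, 83, 82, 81, 80, 79, 77, 76, 75, 74, 72, 71, 70, 68, 67, 66, 69, 82, 115, 123, 123, 123, 123, 123, 123, 123, 123, 123, 123, 123, 124, 123, 124, 119, 125, 126, 119, 98, 89, 89, 89, 91, 90, 87, 86, 86, 84]
275 [111, 111, 107, 123, 123, 110, 105, 106, 106, 121, 125, 125, 125, 125, 125, 125, 125, 125, 125, 125, 125, 115, 90, 80, 79, 78, 77, 99, 106, 108, 110, 113, 114, 113, 111, 112, 110, 107, 104, 103, 103, 100, 101, 101, 99, 97, 98, 96, 94, 70, 56, 55, 56, 55, 109, 121, 121, 122, 122, 121, 123, 122, 122, 123, 121, 119, 125, 126, 101, 89, 90, 90, 87, 89, 89, 88,
[... 352 characters left out ...]
90, 90, 88, 87, 87]
145 [126, 127, 127, 126, 126, 126, 127, 126, 127, 104, 119, 127, 128, 126, 124, 125, 126, 125, 125, 125, 124, 125, 126, 127, 125, 124, 126, 127, 125, 125, 126, 127, 125, 126, 125, 127, 128, 128, 126, 213, 221, 221, 222, 222, 223, 223, 226, 224, 221, 220, 191, 213, 216, 215, 216, 215, 216, 216]
180 [132, 132, 132, 132, 132, 132, 132, 106, 123, 128, 128, 126, 123, 125, 123, 123, 123, 122, 122, 125, 125, 122, 121, 121, 116, 113, 114, 112, 112, 109, 111, 112, 116, 118, 125, 124, 123, 126, 124, 124, 124, 124, 125, 125, 122, 119, 115, 113, 129, 131, 131, 131, 130, 131, 130, 130, 131, 130]
cam [441.63976923 351.34928157 381.55589681] dome [515.95249446 376.84179369  46.        ]
```

```bash
python3 -m handwheel '[{"xyz":[0,0.8,0],"roll":0.36},{"xyz":[0,0,0.8],"roll":0},{"xyz":[0,0,1],"roll":0},{"xyz":[0,0,1],"roll":0},{"xyz":[0,0,1],"roll":0},{"xyz":[0,0,1],"roll":0},{"xyz":[0,0,0],"roll":0},{"xyz":[0,0,0],"roll":0}]' |head -1
python3 - <<'E'
from h import *
import pickle
c=manip.get_calibration('wrist');im=manip.capture('wrist')
pickle.dump(c,open('w4.pkl','wb'));cv2.imwrite('pics/w4.png',im)
go(518,376.5,12,np.pi)
E
```

```text
time: 7.45
t 7.5 eef [519.2 374.6  81. ] yaw 3.1398 q6 0.51 F [-0.4 -0.3  0.3] w 85.5 ff 0.0
units [0.053 0.072 2.761] roll -0.012
```

View pics/w4.png

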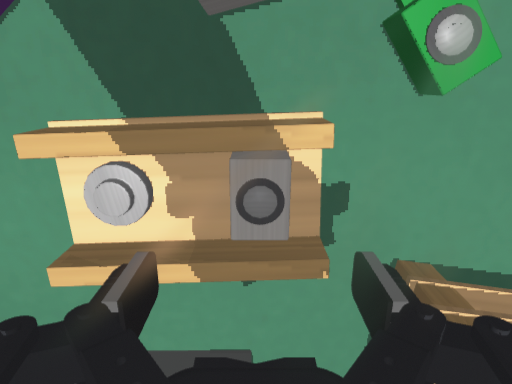

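w4 shows the shell square to the tool, spanning cols 230..290 and rows 158..240, with its dome at (260,202).

Run:
```python
from h import *
import pickle
c=pickle.load(open('w4.pkl','rb'));g=cv2.cvtColor(cv2.imread('pics/w4.png'),6).astype(int)
print('cam',c['position'])
for p in((230,158),(291,158),(230,240),(290,240),(260,202)):print(p,ray(c,p,42 if p[1]!=202 else 46)[:2].round(1))
for r in(165,225):print(r,g[r,224:238].tolist(),g[r,284:298].tolist())
for k in(245,275):print(k,g[148:166,k].tolist(),g[232:248,k].tolist())
```

```text
cam [441.40665149 373.14963337 262.10035842]
(230, 158) [488.1 356.7]
(291, 158) [488.2 397.4]
(230, 240) [548.3 355.2]
(290, 240) [548.4 398.5]
(260, 202) [517.9 376.7]
165 [129, 129, 129, 129, 129, 116, 121, 128, 128, 128, 128, 126, 124, 124] [128, 128, 128, 125, 122, 122, 116, 114, 128, 130, 130, 130, 129, 130]
225 [134, 135, 135, 134, 134, 134, 118, 122, 130, 131, 130, 130, 129, 126] [126, 123, 121, 121, 118, 116, 132, 135, 135, 135, 134, 135, 134, 134]
245 [109, 110, 103, 102, 101, 102, 103, 104, 104, 103, 103, 116, 122, 123, 123, 123, 123, 123] [125, 125, 125, 124, 124, 124, 126, 117, 97, 92, 91, 92, 92, 91, 89, 91]
275 [116, 110, 107, 107, 106, 105, 105, 105, 104, 104, 103, 116, 124, 126, 126, 127, 126, 126] [127, 127, 127, 127, 126, 127, 127, 119, 100, 92, 93, 94, 92, 89, 87, 92]
```

```bash
python3 -m handwheel '[{"xyz":[0.04,0.1,0.6],"roll":0},{"xyz":[0,0,0.8],"roll":0},{"xyz":[0,0,0.8],"roll":0},{"xyz":[0,0,0.5],"roll":0},{"xyz":[0,0,0.06],"roll":0},{"xyz":[0,0,0],"roll":0}]'
python3 -m handwheel '[{"xyz":[0,0,0],"roll":0},{"xyz":[0,0,0],"roll":0},{"xyz":[0,0,0],"roll":0},{"xyz":[0,0,0],"roll":0},{"xyz":[0,0,0],"roll":0},{"xyz":[0,0,0],"roll":0}]' 1
python3 -m handwheel '[{"xyz":[0,0,0],"roll":0},{"xyz":[0,0,0],"roll":0},{"xyz":[0,0,0],"roll":0}]'
```

```text
time: 8.1
eef_pos: [517.9, 377.8, 11.3]
tool_rot: [[-1.0, 0.001, 0.001], [0.001, 1.0, 0.0], [-0.001, 0.0, -1.0]]
ft_force: [-0.1, -0.6, -0.0]
grip_width: 85.6
finger_force: 0.0
time: 8.7
eef_pos: [517.2, 377.6, 10.4]
tool_rot: [[-1.0, 0.001, -0.0], [0.001, 1.0, -0.0], [0.0, -0.0, -1.0]]
ft_force: [-0.2, -0.5, 1.0]
grip_width: -0.0
finger_force: 0.0
time: 9.0
eef_pos: [517.2, 377.6, 10.3]
tool_rot: [[-1.0, 0.001, -0.0], [0.001, 1.0, -0.0], [0.0, -0.0, -1.0]]
ft_force: [0.1, 0.6, 0.2]
grip_width: -0.1
finger_force: 0.0
```

Closed on nothing, so I need to look.

Run:
```python
from h import *
s=manip.capture('scene');t=manip.capture('top');w=manip.capture('wrist')
a=cv2.resize(s[170:290,280:400],(400,400),interpolation=2)
b=cv2.resize(t[140:220,120:220],(400,320),interpolation=2)
o=np.zeros((600,800,3),np.uint8);o[:400,:400]=a;o[:320,400:]=b
o[320:600,400:773]=cv2.resize(w,(373,280));cv2.imwrite('pics/m1.png',o)
print(manip.state()['grip_width'],manip.state()['finger_force'])
```

```text
0.2625109696733291 0.0
```

View pics/m1.png

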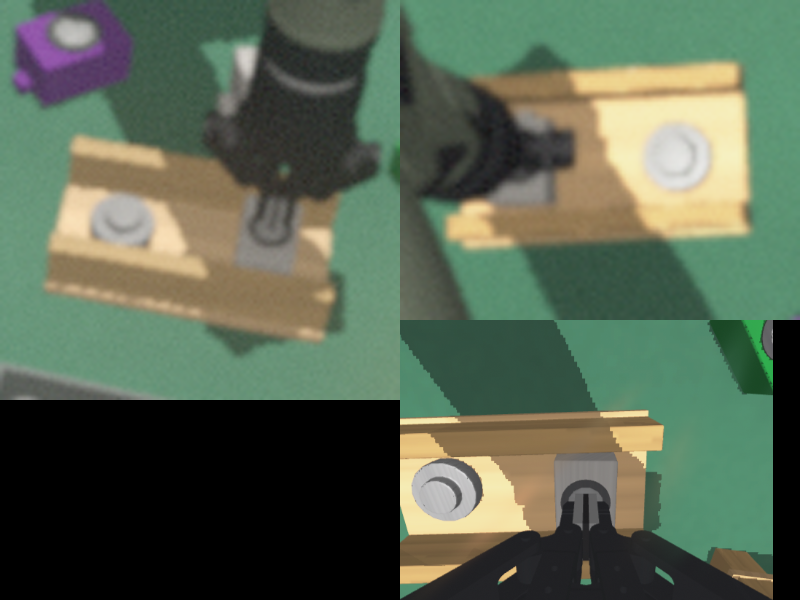

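Run:
```python
from h import *
c=manip.get_calibration('wrist');s=manip.state();p=s['eef_pos']
print(s['time'],p,c['position'],s['qpos'],manip.hold_point_z,[a for a in dir(manip) if a[0]!='_'])
for z in(10,30,46,60):print(z,proj(c,[p[0],p[1],z]))
im=manip.capture('wrist');cv2.imwrite('pics/m2.png',cv2.resize(im[150:310,160:350],None,fx=3.6,fy=3.6,interpolation=2))
```

```text
9.15 [517.2321032  377.60502968  10.37740369] [440.14997926 376.61750664 192.31912231] [ 5.15414951e-01  6.50519794e-01 -1.60079684e-01  7.60235524e-01
  2.36311310e-05  5.16124590e-01] 18.700000000000003 ['PlanningError', 'capture', 'get_calibration', 'hold_point_z', 'sign_off', 'state']
10 [256.18773291 222.16485021]
30 [256.38095332 236.91826621]
46 [256.56812289 251.2096679 ]
60 [256.76324381 266.108198  ]
```

View pics/m2.png

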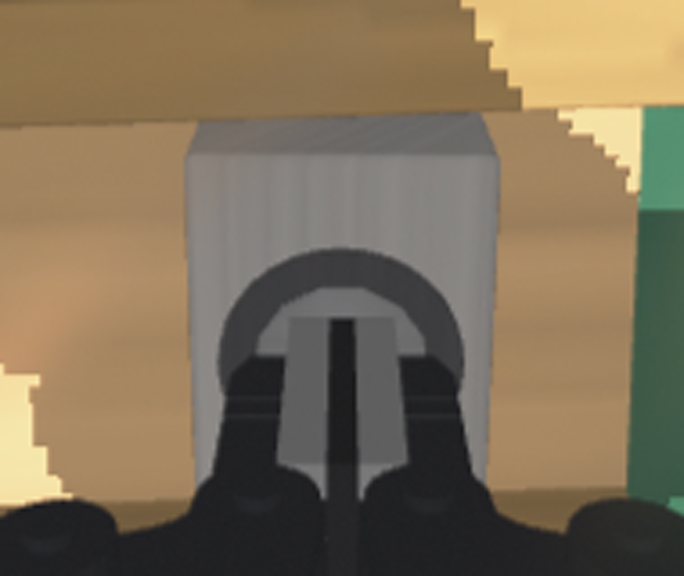

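m1/m2 show the fingers fully shut at the dome (m2 crop px (340,320)), drawn as if they ran into the shell. No force reads and the shell hasn't moved, so there was no contact. I'll open, check that the shell still lies where it was, then close again gradually while watching the pad force.

```bash
R='[{"xyz":[0,0,0],"roll":0},{"xyz":[0,0,0],"roll":0},{"xyz":[0,0,0],"roll":0},{"xyz":[0,0,0],"roll":0},{"xyz":[0,0,0],"roll":0}]' ; unset R
python3 -m handwheel '[{"xyz":[0,0,0],"roll":0},{"xyz":[0,0,0],"roll":0},{"xyz":[0,0,0],"roll":0},{"xyz":[0,0,0],"roll":0},{"xyz":[0,0,0],"roll":0},{"xyz":[0,0,0],"roll":0}]' 0
python3 -m handwheel '[{"xyz":[0,0,0],"roll":0},{"xyz":[0,0,0],"roll":0},{"xyz":[0,0,0],"roll":0}]' 0.4
python3 -m handwheel '[{"xyz":[0,0,0],"roll":0},{"xyz":[0,0,0],"roll":0},{"xyz":[0,0,0],"roll":0}]' 0.6
python3 - <<'E'
from h import *
im=manip.capture('wrist');cv2.imwrite('pics/m3.png',im)
g=cv2.cvtColor(im,6).astype(int)
for r in(200,225,235):print(r,g[r,200:330:2].tolist())
s=manip.state();print(s['grip_width'],s['finger_force'],s['ft_force'])
E
```

```text
time: 9.8
eef_pos: [517.3, 377.6, 10.4]
tool_rot: [[-1.0, 0.001, 0.0], [0.001, 1.0, -0.0], [-0.0, -0.0, -1.0]]
ft_force: [0.3, -0.4, 0.3]
grip_width: 84.5
finger_force: 0.0
time: 10.1
eef_pos: [517.3, 377.6, 10.4]
tool_rot: [[-1.0, 0.001, -0.0], [0.001, 1.0, -0.0], [0.0, -0.0, -1.0]]
ft_force: [0.2, -0.1, 0.2]
grip_width: 51.2
finger_force: 0.0
time: 10.4
eef_pos: [517.2, 377.6, 10.4]
tool_rot: [[-1.0, 0.001, -0.0], [0.001, 1.0, 0.0], [0.0, 0.0, -1.0]]
ft_force: [0.3, 0.2, 0.5]
grip_width: 34.2
finger_force: 0.0
200 [139, 139, 138, 138, 138, 137, 129, 136, 136, 135, 133, 132, 135, 133, 133, 135, 134, 131, 134, 136, 136, 133, 131, 135, 136, 134, 133, 134, 138, 136, 132, 134, 134, 136, 138, 137, 135, 134, 135, 135, 135, 135, 136, 136, 137, 138, 135, 132, 130, 122, 140, 140, 140, 140, 140, 140, 140, 139, 139, 139, 139, 139, 139, 139, 139]
225 [148, 148, 148, 148, 148, 148, 130, 138, 139, 139, 137, 133, 137, 136, 135, 135, 134, 74, 61, 62, 62, 62, 64, 63, 63, 62, 62, 63, 61, 61, 62, 64, 62, 63, 61, 62, 62, 69, 117, 135, 135, 135, 136, 136, 139, 136, 133, 131, 124, 144, 148, 148, 148, 148, 148, 147, 148, 148, 147, 147, 147, 147, 147, 146, 146]
235 [147, 146, 146, 146, 145, 146, 124, 136, 140, 138, 138, 133, 95, 61, 62, 62, 62, 62, 62, 99, 109, 111, 113, 114, 115, 116, 116, 116, 116, 116, 115, 114, 113, 113, 110, 104, 65, 62, 63, 62, 62, 62, 67, 137, 138, 135, 132, 131, 124, 139, 141, 141, 141, 141, 141, 141, 141, 141, 142, 141, 141, 140, 140, 140, 141]
34.286283065016605 0.0 [-0.54312288 -0.14141849  0.20862634]
```

Run:
```python
from h import *
import pickle
c=pickle.load(open('w4.pkl','rb'));p=np.array([519.2,374.6,81.])
for dz in(0,13,20,30,40,50):
  print(dz,[proj(c,p+[fx,sy*42.5,dz]).round(0).tolist() for fx in(-11,11) for sy in(-1,1)])
```

```text
0 [[183.0, 207.0], [331.0, 206.0], [186.0, 241.0], [329.0, 241.0]]
13 [[178.0, 215.0], [337.0, 215.0], [181.0, 252.0], [334.0, 251.0]]
20 [[175.0, 220.0], [340.0, 220.0], [178.0, 258.0], [337.0, 258.0]]
30 [[171.0, 228.0], [345.0, 228.0], [174.0, 268.0], [341.0, 267.0]]
40 [[166.0, 237.0], [350.0, 236.0], [169.0, 278.0], [346.0, 278.0]]
50 [[160.0, 247.0], [357.0, 246.0], [164.0, 291.0], [352.0, 290.0]]
```

The pads in w4 appear at (157,253) and (352,253). For the 85 mm opening that puts the real finger ends about 50 mm above the reported TCP when open, so about 37 mm when shut. So the fingers simply closed above the dome. I'll open, lower about 40 mm while watching the force, and grip again.

```bash
python3 -m handwheel '[{"xyz":[0,0,0],"roll":0},{"xyz":[0,0,0],"roll":0},{"xyz":[0,0,0],"roll":0},{"xyz":[0,0,0],"roll":0},{"xyz":[0,0,0],"roll":0}]' 0
python3 -m handwheel '[{"xyz":[0,0,0.4],"roll":0},{"xyz":[0,0,0.4],"roll":0},{"xyz":[0,0,0],"roll":0}]'
python3 -m handwheel '[{"xyz":[0,0,0.3],"roll":0},{"xyz":[0,0,0.3],"roll":0},{"xyz":[0,0,0],"roll":0}]'
```

```text
time: 10.95
eef_pos: [517.3, 377.6, 10.4]
tool_rot: [[-1.0, 0.001, 0.0], [0.001, 1.0, 0.0], [-0.0, 0.0, -1.0]]
ft_force: [0.4, 0.7, 0.1]
grip_width: 85.4
finger_force: 0.0
time: 11.25
eef_pos: [515.6, 376.6, -12.0]
tool_rot: [[-1.0, 0.001, -0.003], [0.001, 1.0, -0.002], [0.003, -0.002, -1.0]]
ft_force: [-0.3, 0.2, 0.5]
grip_width: 85.5
finger_force: 0.0
time: 11.55
eef_pos: [516.3, 377.0, -26.1]
tool_rot: [[-1.0, 0.001, -0.002], [0.001, 1.0, -0.001], [0.002, -0.001, -1.0]]
ft_force: [-0.1, -0.1, -0.5]
grip_width: 85.4
finger_force: 0.0
```

```bash
python3 -m handwheel '[{"xyz":[0,0,0],"roll":0},{"xyz":[0,0,0],"roll":0},{"xyz":[0,0,0],"roll":0}]' 0.45
python3 -m handwheel '[{"xyz":[0,0,0],"roll":0},{"xyz":[0,0,0],"roll":0}]' 0.6
```

```text
time: 11.85
eef_pos: [517.6, 377.8, -24.2]
tool_rot: [[-1.0, 0.001, 0.001], [0.001, 1.0, 0.0], [-0.001, 0.0, -1.0]]
ft_force: [0.7, -0.1, 0.6]
grip_width: 47.0
finger_force: 0.0
time: 12.05
eef_pos: [517.8, 377.9, -24.0]
tool_rot: [[-1.0, 0.001, 0.001], [0.001, 1.0, 0.001], [-0.001, 0.001, -1.0]]
ft_force: [0.3, -0.1, 3.8]
grip_width: 40.7
finger_force: 62.3
```

Gripped at about 41 mm with 62 N. Now I'll lift, carry it over the magnet to the mat, and check the hold on the way.

```bash
python3 -m handwheel '[{"xyz":[0,0,-0.2],"roll":0},{"xyz":[0,0,-0.4],"roll":0},{"xyz":[0,0,-0.8],"roll":0},{"xyz":[0,0,-1],"roll":0},{"xyz":[0,0,-1],"roll":0},{"xyz":[0,0,-0.4],"roll":0},{"xyz":[0,0,0],"roll":0}]' 1
python3 -m handwheel '[{"xyz":[0,-0.4,0],"roll":0},{"xyz":[0,-0.8,0],"roll":0},{"xyz":[0,-1,0],"roll":0},{"xyz":[0,-1,0],"roll":0},{"xyz":[0,-1,0],"roll":0},{"xyz":[0,-1,0],"roll":0},{"xyz":[0,-1,0],"roll":0},{"xyz":[0,-1,0],"roll":0}]'
python3 -m handwheel '[{"xyz":[0.1,-1,0],"roll":0},{"xyz":[0.1,-1,0],"roll":0},{"xyz":[0.1,-1,0],"roll":0},{"xyz":[0,-1,0],"roll":0},{"xyz":[0,-0.8,0],"roll":0},{"xyz":[0,-0.5,0],"roll":0},{"xyz":[0,-0.2,0],"roll":0},{"xyz":[0,0,0],"roll":0}]'
python3 - <<'E'
from h import *
go(509,54,-28,np.pi)
t=manip.get_calibration('top')
im=manip.capture('top');cv2.imwrite('pics/t5.png',im)
m=(cv2.cvtColor(cv2.imread('pics/top0.png'),6)<60).astype(np.uint8);m[:,:220]=0;m[:,300:]=0;m[:130]=0;m[215:]=0
cn=max(cv2.findContours(m,0,2)[0],key=cv2.contourArea)
print('mat',cv2.minAreaRect(np.array([ray(t,p[0],4)[:2] for p in cn],np.float32)))
E
```

```text
time: 12.75
eef_pos: [518.5, 378.3, 72.4]
tool_rot: [[-1.0, 0.001, 0.003], [0.001, 1.0, 0.002], [-0.003, 0.002, -1.0]]
ft_force: [-0.6, 0.2, -2.2]
grip_width: 41.0
finger_force: 61.7
time: 13.55
eef_pos: [515.3, 195.5, 68.6]
tool_rot: [[-1.0, 0.001, -0.003], [0.001, 1.0, -0.001], [0.003, -0.001, -1.0]]
ft_force: [0.7, -0.9, -2.5]
grip_width: 41.3
finger_force: 61.7
time: 14.35
eef_pos: [509.0, 59.7, 69.8]
tool_rot: [[-1.0, 0.002, -0.001], [0.002, 1.0, 0.0], [0.001, 0.0, -1.0]]
ft_force: [-0.8, 0.1, -2.6]
grip_width: 40.7
finger_force: 61.7
t 14.35 eef [509.   59.7  69.8] yaw 3.1399 q6 -0.03 F [-0.8  0.1 -2.6] w 40.7 ff 61.7
units [-0.006 -0.231  3.912] roll -0.011
mat ((510.7797546386719, 56.594425201416016), (115.91883850097656, 118.58961486816406), 88.55076599121094)
```

Held (−2 N is the shell's weight). The mat centre is (511,57). Now to set it down gently.

```bash
python3 -m handwheel '[{"xyz":[0,-0.1,0.8],"roll":0},{"xyz":[0,0,1],"roll":0},{"xyz":[0,0,1],"roll":0},{"xyz":[0,0,0.6],"roll":0},{"xyz":[0,0,0.3],"roll":0},{"xyz":[0,0,0],"roll":0},{"xyz":[0,0,0],"roll":0}]'
python3 -m handwheel '[{"xyz":[0,0,0.08],"roll":0},{"xyz":[0,0,0.04],"roll":0},{"xyz":[0,0,0],"roll":0},{"xyz":[0,0,0],"roll":0}]'
```

```text
time: 15.1
eef_pos: [510.0, 58.0, -21.6]
tool_rot: [[-1.0, 0.0, 0.001], [0.0, 1.0, 0.0], [-0.001, 0.0, -1.0]]
ft_force: [0.4, 0.2, -1.5]
grip_width: 41.1
finger_force: 61.7
time: 15.5
eef_pos: [509.7, 57.6, -24.8]
tool_rot: [[-1.0, 0.001, 0.0], [0.001, 1.0, 0.0], [-0.0, 0.0, -1.0]]
ft_force: [-0.5, -0.3, -2.5]
grip_width: 40.7
finger_force: 61.7
```

```bash
python3 -m handwheel '[{"xyz":[0,0,0.08],"roll":0},{"xyz":[0,0,0.04],"roll":0},{"xyz":[0,0,0],"roll":0}]'
python3 -m handwheel '[{"xyz":[0,0,0.04],"roll":0},{"xyz":[0,0,0],"roll":0}]'
```

```text
time: 15.8
eef_pos: [509.5, 57.5, -28.0]
tool_rot: [[-1.0, 0.001, 0.0], [0.001, 1.0, -0.0], [-0.0, -0.0, -1.0]]
ft_force: [-0.8, -0.0, -0.9]
grip_width: 41.3
finger_force: 61.9
time: 16.0
eef_pos: [509.6, 57.5, -28.0]
tool_rot: [[-1.0, 0.001, 0.0], [0.001, 1.0, -0.0], [-0.0, -0.0, -1.0]]
ft_force: [-3.5, 0.5, 12.0]
grip_width: 40.7
finger_force: 63.4
```

```bash
python3 -m handwheel '[{"xyz":[0,0,-0.04],"roll":0},{"xyz":[0,0,0],"roll":0},{"xyz":[0,0,0],"roll":0},{"xyz":[0,0,0],"roll":0},{"xyz":[0,0,0],"roll":0}]' 0
python3 -m handwheel '[{"xyz":[0,0,-0.6],"roll":0},{"xyz":[0,0,-1],"roll":0},{"xyz":[0,0,-1],"roll":0},{"xyz":[0,0,-1],"roll":0},{"xyz":[0,0,-0.8],"roll":0},{"xyz":[0,0,0],"roll":0},{"xyz":[0,0,0],"roll":0}]'
cat >> h.py <<'E'
def shell(name,zt):
    "shell top outline near the image middle: corners on plane zt"
    c=manip.get_calibration('wrist');im=manip.capture('wrist');cv2.imwrite(f'pics/{name}.png',im)
    hsv=cv2.cvtColor(im,cv2.COLOR_BGR2HSV);m=((hsv[...,2]>75)&(hsv[...,1]<60)).astype(np.uint8)*255
    m[300:]=0;m[:,:160]=0;m[:,350:]=0
    cs=sorted(cv2.findContours(m,0,2)[0],key=cv2.contourArea)[-2:]
    for cn in cs[::-1]:
        r=np.array([ray(c,p[0],zt)[:2] for p in cn],np.float32)
        print(cv2.contourArea(cn),cv2.boundingRect(cn),'rect',cv2.minAreaRect(r),[(q.tolist(),ray(c,q,zt)[:2].round(1).tolist()) for q in cv2.approxPolyDP(cn,3,True)[:,0]])
E
python3 - <<'E'
from h import *
go(510,57.5,-26,np.pi/2)
shell('w6',38)
g=cv2.cvtColor(cv2.imread('pics/w6.png'),6).astype(int)
for k in(240,270):print(k,[(i,int(g[i,k])) for i in range(120,265,2)])
E
```

```text
time: 16.5
eef_pos: [509.4, 57.6, -28.3]
tool_rot: [[-1.0, 0.001, -0.0], [0.001, 1.0, 0.0], [0.0, 0.0, -1.0]]
ft_force: [0.0, -0.2, -1.1]
grip_width: 85.2
finger_force: 0.0
time: 17.2
eef_pos: [509.7, 57.6, 81.9]
tool_rot: [[-1.0, 0.001, 0.001], [0.001, 1.0, -0.0], [-0.001, -0.0, -1.0]]
ft_force: [0.2, 0.0, -0.3]
grip_width: 85.4
finger_force: 0.0
t 17.2 eef [509.7  57.6  81.9] yaw 3.1408 q6 -0.03 F [ 0.2  0.  -0.3] w 85.4 ff 0.0
units [-9.000e-03 -3.000e-03  4.315e+00] roll 10.467
5079.0 (225, 149, 61, 89) rect ((507.17987060546875, 56.737266540527344), (42.12971115112305, 65.58221435546875), 89.79627227783203) [([229, 149], [474.4, 39.4]), ([225, 158], [480.6, 36.5]), ([227, 237], [539.9, 36.3]), ([282, 237], [539.9, 76.9]), ([285, 159], [481.3, 77.6]), ([281, 150], [475.1, 74.7])]
1586.5 (180, 12, 44, 49) rect ((404.461669921875, 24.121826171875), (26.404027938842773, 27.089523315429688), 88.32695007324219) [([201, 12], [390.9, 24.5]), ([184, 21], [395.8, 13.9]), ([180, 34], [403.0, 11.0]), ([185, 51], [412.7, 13.4]), ([204, 60], [418.0, 25.0]), ([220, 51], [412.7, 35.2]), ([223, 
[... 1032 characters left out ...]
4, 62), (146, 63), (148, 63), (150, 115), (152, 127), (154, 126), (156, 129), (158, 139), (160, 160), (162, 163), (164, 164), (166, 165), (168, 166), (170, 166), (172, 166), (174, 167), (176, 167), (178, 167), (180, 167), (182, 129), (184, 78), (186, 79), (188, 78), (190, 79), (192, 82), (194, 114), (196, 134), (198, 135), (200, 134), (202, 131), (204, 123), (206, 88), (208, 80), (210, 77), (212, 77), (214, 76), (216, 77), (218, 168), (220, 169), (222, 169), (224, 168), (226, 168), (228, 168), (230, 168), (232, 168), (234, 168), (236, 169), (238, 61), (240, 42), (242, 43), (244, 42), (246, 42), (248, 41), (250, 43), (252, 41), (254, 50), (256, 94), (258, 94), (260, 93), (262, 94), (264, 94)]
```

Shell centre is (510.5, 57.6), square. Next a quarter turn for the end grip, then descend.

```bash
python3 -m handwheel '[{"xyz":[0,0,0],"roll":1},{"xyz":[0,0,0.2],"roll":1},{"xyz":[0,0,0.3],"roll":1},{"xyz":[0,0,0.3],"roll":1},{"xyz":[0,0,0.3],"roll":1},{"xyz":[0,0,0.3],"roll":1},{"xyz":[0,0,0.3],"roll":1},{"xyz":[0,0,0.3],"roll":1}]' | head -1
python3 -m handwheel '[{"xyz":[0,0,0],"roll":1},{"xyz":[0,0,0],"roll":1},{"xyz":[0,0,0],"roll":0.47},{"xyz":[0,0.04,0],"roll":0},{"xyz":[0,0,0],"roll":0},{"xyz":[0,0,0],"roll":0}]' | head -1
python3 -c "
from h import *
go(510.5,57.6,-26,np.pi/2)"
```

```text
time: 18.05
time: 18.65
t 18.65 eef [510.1  57.6  31.4] yaw 1.5713 q6 1.54 F [ 0.4 -0.1  0.6] w 85.3 ff 0.0
units [-0.     0.018  2.295] roll 0.004
```

```bash
python3 -m handwheel '[{"xyz":[0,0.02,0.5],"roll":0},{"xyz":[0,0,0.6],"roll":0},{"xyz":[0,0,0.6],"roll":0},{"xyz":[0,0,0.4],"roll":0},{"xyz":[0,0,0.2],"roll":0},{"xyz":[0,0,0],"roll":0},{"xyz":[0,0,0],"roll":0}]'
python3 -m handwheel '[{"xyz":[0,0,0],"roll":0},{"xyz":[0,0,0],"roll":0},{"xyz":[0,0,0],"roll":0},{"xyz":[0,0,0],"roll":0}]' 0.35
```

```text
time: 19.35
eef_pos: [511.3, 57.6, -25.5]
tool_rot: [[0.0, 1.0, 0.0], [1.0, -0.0, -0.0], [-0.0, 0.0, -1.0]]
ft_force: [0.5, 0.2, -0.3]
grip_width: 85.5
finger_force: 0.0
time: 19.75
eef_pos: [511.7, 57.6, -24.7]
tool_rot: [[0.0, 1.0, 0.002], [1.0, -0.0, -0.0], [-0.0, 0.002, -1.0]]
ft_force: [-1.7, 0.5, 5.7]
grip_width: 58.9
finger_force: 65.4
```

Gripped at the ends, 59 mm. Shell bottom = eef + 28.7. Lift and hover just short of the vise so the camera looks straight down into the pocket.

```bash
python3 -m handwheel '[{"xyz":[0,0,-0.2],"roll":0},{"xyz":[0,0,-0.5],"roll":0},{"xyz":[0,0,-0.9],"roll":0},{"xyz":[0,0,-1],"roll":0},{"xyz":[0,0,-1],"roll":0},{"xyz":[-0.3,0,-1],"roll":0},{"xyz":[-0.6,0,-1],"roll":-0.2},{"xyz":[-0.9,0.1,-0.5],"roll":-0.19}]' 1
python3 -m handwheel '[{"xyz":[-1,0.1,0],"roll":0},{"xyz":[-1,0.1,0],"roll":0},{"xyz":[-1,0.1,0],"roll":0},{"xyz":[-1,0.1,0],"roll":0},{"xyz":[-1,0.1,0],"roll":0},{"xyz":[-1,0,0],"roll":0},{"xyz":[-0.7,0,0],"roll":0},{"xyz":[-0.5,0,0],"roll":0}]' 
python3 -m handwheel '[{"xyz":[-0.3,0,0],"roll":0},{"xyz":[0,0,0],"roll":0},{"xyz":[0,0,0],"roll":0}]' | tail -3
python3 - <<'E'
from h import *
import pickle
c=manip.get_calibration('wrist');im=manip.capture('wrist');pickle.dump(c,open('w7.pkl','wb'));cv2.imwrite('pics/w7.png',im)
go(532.5,-124.6,-10,np.pi/2+.059)
print('cam',c['position'].round(1))
yaw=.059;P0=np.array([532.5,-124.6]);ax=lambda x,y,z:np.r_[P0+[x*np.cos(yaw)-y*np.sin(yaw),x*np.sin(yaw)+y*np.cos(yaw)],z]
g=cv2.cvtColor(im,6)
def line(a,b,n=100):
    pts=[proj(c,a+(b-a)*i/n) for i in range(n+1)]
    return [int(cv2.getRectSubPix(g,(3,3),(float(p[0]),float(p[1]))).mean()) for p in pts]
print('pocket px',[proj(c,ax(x,y,16)).round(0).tolist() for x,y in((-31,-22),(31,-22),(31,22),(-31,22))])
for y in(-15,0,15):print('x -80..80 at y',y,line(ax(-80,y,16),ax(80,y,16),80))
for x in(-20,0,20):print('y -60..70 at x',x,line(ax(x,-60,16),ax(x,80,16),70))
E
```

```text
time: 20.55
eef_pos: [514.7, 13.0, 129.9]
tool_rot: [[-0.061, 0.998, 0.003], [0.998, 0.061, 0.0], [-0.0, 0.003, -1.0]]
ft_force: [1.3, 0.5, -2.2]
grip_width: 58.6
finger_force: 65.1
time: 21.35
eef_pos: [536.9, -167.4, 127.3]
tool_rot: [[-0.057, 0.998, 0.0], [0.998, 0.057, 0.0], [0.0, 0.0, -1.0]]
ft_force: [0.4, -0.1, -2.7]
grip_width: 58.8
finger_force: 65.1
ft_force: [0.9, 0.1, -1.8]
grip_width: 58.9
finger_force: 65.1
t 21.7 eef [ 537.3 -172.9  126.8] yaw 1.6297 q6 1.07 F [-0.8 -0.7 -1.8] w 59.1 ff 65.1
units [ 1.935 -0.076  5.474] roll -0.001
cam [533.  -97.  308.8]
pocket px [[217.0, 144.0], [288.0, 144.0], [289.0, 92.0], [215.0, 92.0]]
x -80..80 at y -15 [81, 81, 81, 81, 82, 82, 82, 80, 68, 67, 68, 69, 69, 68, 69, 69, 68, 73, 112, 127, 125, 125, 120, 110, 90, 69, 67, 68, 67, 67, 67, 69, 69, 68, 67, 68, 67, 67, 68, 68, 69, 70, 70, 71, 73, 73, 74, 75, 76, 77, 78, 77, 77, 78, 78, 76, 91, 108, 118, 124, 124, 126, 115, 76, 70, 70, 70, 69, 69, 70, 71, 70, 71, 81, 82, 82, 82, 82, 81, 82, 82]
x -80..80 at y 0 [81, 81, 81, 81, 82, 82, 82, 81, 69, 67, 68, 69, 69, 68, 69, 69, 68, 74, 114,
[... 964 characters left out ...]
6, 136, 136]
y -60..70 at x 0 [122, 120, 120, 119, 117, 104, 99, 100, 97, 84, 78, 78, 99, 121, 120, 120, 117, 113, 110, 87, 70, 70, 69, 69, 69, 69, 68, 68, 68, 68, 68, 68, 68, 69, 69, 68, 68, 69, 69, 69, 69, 80, 89, 89, 109, 126, 199, 221, 221, 221, 220, 221, 220, 220, 208, 203, 241, 240, 211, 116, 114, 140, 140, 140, 138, 138, 139, 140, 140, 139, 138]
y -60..70 at x 20 [123, 121, 122, 122, 119, 103, 98, 99, 96, 79, 71, 71, 99, 124, 122, 121, 117, 112, 108, 90, 78, 78, 78, 78, 77, 77, 76, 76, 75, 74, 74, 73, 72, 72, 72, 72, 72, 71, 71, 81, 118, 132, 121, 118, 119, 126, 199, 221, 220, 220, 219, 219, 219, 219, 222, 237, 239, 239, 209, 119, 113, 140, 140, 141, 141, 140, 140, 139, 139, 139, 138]
```

Run:
```python
from h import *
import pickle
c=pickle.load(open('w7.pkl','rb'));g=cv2.cvtColor(cv2.imread('pics/w7.png'),6)
e=np.array([537.3,-172.9,126.8]);yaw=1.6297;R=np.array([[np.cos(yaw),np.sin(yaw),0],[np.sin(yaw),-np.cos(yaw),0],[0,0,-1]])
def line(a,b,n):
    a,b=e+R@np.array(a,float),e+R@np.array(b,float)
    return [int(cv2.getRectSubPix(g,(1,1),tuple(map(float,proj(c,a+(b-a)*i/n))))[0,0]) for i in range(n+1)]
zt=-62.7
for y in(-20,-12,12,20):print('x 0..35, y',y,proj(c,e+R@np.array([21,y,zt])).round(0),line([0,y,zt],[35,y,zt],35))
for x in(17,19):print('y -40..-20, x',x,line([x,-40,zt],[x,-20,zt],20),' 20..40',line([x,20,zt],[x,40,zt],20))
```

```text
x 0..35, y -20 [203. 233.] [151, 147, 148, 148, 149, 152, 152, 149, 149, 149, 149, 149, 149, 150, 151, 152, 152, 148, 144, 144, 135, 116, 119, 121, 120, 120, 120, 119, 121, 120, 119, 120, 118, 118, 118, 117]
x 0..35, y -12 [223. 233.] [69, 69, 70, 69, 68, 68, 70, 68, 69, 71, 70, 129, 149, 151, 151, 153, 152, 148, 144, 145, 136, 115, 119, 121, 119, 119, 119, 118, 120, 119, 117, 118, 116, 116, 116, 116]
x 0..35, y 12 [285. 233.] [79, 71, 69, 69, 69, 68, 68, 68, 68, 69, 68, 104, 151, 152, 152, 153, 152, 148, 145, 145, 137, 116, 119, 121, 121, 119, 120, 119, 121, 118, 118, 119, 100, 68, 68, 68]
x 0..35, y 20 [306. 233.] [152, 148, 149, 149, 150, 153, 154, 151, 151, 152, 151, 150, 152, 152, 152, 153, 151, 148, 145, 145, 138, 117, 118, 122, 120, 120, 121, 119, 122, 120, 119, 120, 100, 67, 67, 67]
y -40..-20, x 17 [131, 131, 132, 132, 134, 134, 134, 134, 124, 118, 117, 138, 146, 146, 147, 147, 148, 148, 148, 147, 148]  20..40 [148, 148, 148, 148, 147, 148, 148, 147, 148, 143, 120, 118, 116, 137, 138, 137, 137, 137, 138, 138, 137]
y -40..-20, x 19 [131, 131, 132, 133, 135, 133, 133, 134, 135, 134, 135, 136, 141, 142, 142, 142, 143, 143, 144, 144, 144]  20..40 [145, 145, 146, 145, 145, 145, 145, 145, 145, 140, 119, 137, 138, 137, 137, 136, 137, 138, 139, 138, 137]
```

The held shell measures centred in the tool to about 0.5 mm, and the pocket checks out: 63 × 44 mm floor, base 130 mm, yaw 0.059. Eef target is (532.4, −124.3), with the shell seated at eef z ≈ −12.7.

```bash
python3 -m handwheel '[{"xyz":[0.5,-0.04,0],"roll":0},{"xyz":[0.8,-0.04,0],"roll":0},{"xyz":[0.5,0,0.3],"roll":0},{"xyz":[0.15,0,0.8],"roll":0},{"xyz":[0,0,0.9],"roll":0},{"xyz":[0,0,0.6],"roll":0},{"xyz":[0,0,0],"roll":0},{"xyz":[0,0,0],"roll":0}]' | tail -3
python3 -c "
from h import *
go(532.4,-124.3,-2,np.pi/2+.059)"
```

```text
ft_force: [-0.1, -0.0, -2.7]
grip_width: 58.8
finger_force: 65.0
t 22.5 eef [ 532.4 -124.4   61.8] yaw 1.6297 q6 1.15 F [-0.1 -0.  -2.7] w 58.8 ff 65.0
units [4.00e-03 1.00e-03 2.55e+00] roll -0.001
```

```bash
python3 -m handwheel '[{"xyz":[0,0,0.5],"roll":0},{"xyz":[0,0,0.7],"roll":0},{"xyz":[0,0,0.7],"roll":0},{"xyz":[0,0,0.4],"roll":0},{"xyz":[0,0,0.2],"roll":0},{"xyz":[0,0,0],"roll":0},{"xyz":[0,0,0],"roll":0},{"xyz":[0,0,0],"roll":0}]' | tail -3
python3 -c "
from h import *
go(532.4,-124.3,-12.7,np.pi/2+.059)"
```

```text
ft_force: [0.8, 0.2, -2.5]
grip_width: 58.6
finger_force: 65.1
t 23.3 eef [ 5.334e+02 -1.255e+02  2.000e-01] yaw 1.6288 q6 1.15 F [ 0.8  0.2 -2.5] w 58.6 ff 65.1
units [ 0.051 -0.039  0.514] roll -0.007
```

```bash
python3 -m handwheel '[{"xyz":[0,0,0],"roll":0},{"xyz":[0,0,0],"roll":0},{"xyz":[0,0,0],"roll":0}]' | sed -n 2p
python3 -m handwheel '[{"xyz":[0.03,-0.02,0.1],"roll":0},{"xyz":[0,0,0.1],"roll":0},{"xyz":[0,0,0],"roll":0},{"xyz":[0,0,0],"roll":0}]'
python3 -m handwheel '[{"xyz":[0,0,0.1],"roll":0},{"xyz":[0,0,0],"roll":0},{"xyz":[0,0,0],"roll":0}]'
```

```text
eef_pos: [532.9, -125.3, -0.4]
time: 24.0
eef_pos: [532.0, -124.5, -5.8]
tool_rot: [[-0.058, 0.998, -0.0], [0.998, 0.058, 0.0], [0.0, -0.0, -1.0]]
ft_force: [-0.2, 0.5, -2.2]
grip_width: 58.9
finger_force: 65.1
time: 24.3
eef_pos: [532.0, -124.5, -8.2]
tool_rot: [[-0.058, 0.998, -0.0], [0.998, 0.058, 0.0], [0.0, -0.0, -1.0]]
ft_force: [-1.1, -0.0, -2.8]
grip_width: 59.1
finger_force: 65.1
```

Inside the lead-in with no contact force. Lowering the last 4.5 mm.

```bash
python3 -m handwheel '[{"xyz":[0,0,0.08],"roll":0},{"xyz":[0,0,0.04],"roll":0},{"xyz":[0,0,0],"roll":0},{"xyz":[0,0,0],"roll":0}]' | sed -n '2p;4p'
python3 -m handwheel '[{"xyz":[0,0,0.05],"roll":0},{"xyz":[0,0,0],"roll":0},{"xyz":[0,0,0],"roll":0}]'| sed -n '2p;4p'
python3 -m handwheel '[{"xyz":[0,0,0.03],"roll":0},{"xyz":[0,0,0],"roll":0},{"xyz":[0,0,0],"roll":0}]'
```

```text
eef_pos: [532.1, -124.5, -11.2]
ft_force: [0.3, -0.2, -1.5]
eef_pos: [532.1, -124.5, -12.4]
ft_force: [0.8, -0.3, -2.8]
time: 25.3
eef_pos: [532.2, -124.5, -12.7]
tool_rot: [[-0.058, 0.998, 0.0], [0.998, 0.058, -0.0], [-0.0, 0.0, -1.0]]
ft_force: [-1.9, 1.0, 4.2]
grip_width: 58.5
finger_force: 65.7
```

The shell has seated at the expected height (−12.7) and contact force is building. Release, rise, and look towards the crank.

```bash
python3 -m handwheel '[{"xyz":[0,0,0.03],"roll":0},{"xyz":[0,0,0],"roll":0},{"xyz":[0,0,0],"roll":0}]' | sed -n '2p;4p'
python3 -m handwheel '[{"xyz":[0,0,-0.03],"roll":0},{"xyz":[0,0,0],"roll":0},{"xyz":[0,0,0],"roll":0},{"xyz":[0,0,0],"roll":0},{"xyz":[0,0,0],"roll":0}]' 0 | sed -n '2p;4,5p'
python3 -m handwheel '[{"xyz":[0,0,-0.3],"roll":0},{"xyz":[0,0,-0.8],"roll":0},{"xyz":[0,0,-1],"roll":0},{"xyz":[0,0,-1],"roll":0},{"xyz":[0,0,-1],"roll":0},{"xyz":[-0.5,0,-1],"roll":0},{"xyz":[-1,0,-0.8],"roll":0},{"xyz":[-1,0,0],"roll":0}]' | sed -n '2p'
python3 -m handwheel '[{"xyz":[-1,0,0],"roll":0},{"xyz":[-1,0,0],"roll":0},{"xyz":[-0.8,0,0],"roll":0},{"xyz":[-0.3,0,0],"roll":0},{"xyz":[0,0,0],"roll":0},{"xyz":[0,0,0],"roll":0}]' | sed -n '1,2p'
python3 - <<'E'
from h import *
import pickle
def blobs(im,c,n):
    m=(im.max(2)<50).astype(np.uint8)
    for cn in cv2.findContours(m,0,2)[0]:
        a=cv2.contourArea(cn);r=cv2.boundingRect(cn)
        if 8<a<4000: print(n,a,r,ray(c,(r[0]+r[2]/2,r[1]+r[3]/2),97).round(1),cv2.fitEllipse(cn) if len(cn)>5 else '')
c=manip.get_calibration('wrist');im=manip.capture('wrist');pickle.dump(c,open('w8.pkl','wb'));cv2.imwrite('pics/w8.png',im);print(c['position'])
blobs(im,c,'wrist')
t=cv2.imread('pics/top0.png');t[:130]=255;t[210:]=255;t[:,:370]=255;t[:,410:]=255
blobs(t,manip.get_calibration('top'),'top')
for P in([583,-277,97],[592,-260,97],[539.6,-244.4,60]):print(P,proj(c,P))
# shell seat check
yaw=.059;P0=np.array([532.5,-124.6])
g=cv2.cvtColor(im,6)
ax=lambda x,y,z:np.r_[P0+[x*np.cos(yaw)-y*np.sin(yaw),x*np.sin(yaw)+y*np.cos(yaw)],z]
print('shell top px',[proj(c,ax(x,y,50)).round(0).tolist() for x,y in((-30,-21),(30,-21),(30,21),(-30,21))])
def line(a,b,n): return [int(cv2.getRectSubPix(g,(1,1),tuple(map(float,proj(c,a+(b-a)*i/n))))[0,0]) for i in range(n+1)]
for y in(-18,18):print('x',y,line(ax(-40,y,50),ax(-20,y,50),20),line(ax(20,y,50),ax(40,y,50),20))
for x in(-24,24):print('y',x,line(ax(x,-30,50),ax(x,-12,50),18),line(ax(x,12,50),ax(x,30,50),18))
E
```

```text
eef_pos: [532.3, -124.6, -12.7]
ft_force: [-5.6, 2.1, 10.3]
eef_pos: [532.1, -124.5, -13.3]
ft_force: [0.7, -0.0, -0.6]
grip_width: 85.6
eef_pos: [538.0, -188.2, 138.4]
time: 27.5
eef_pos: [540.0, -263.4, 134.2]
[ 535.79982298 -187.41963926  316.25864369]
wrist 804.0 (295, 196, 31, 38) [ 579.8 -271.9   97. ] ((309.7391662597656, 215.05908203125), (26.175989151000977, 39.49958801269531), 157.88131713867188)
top 16.0 (383, 148, 8, 6) [ 578.4 -273.5   97. ] ((386.3378601074219, 150.68545532226562), (4.0134358406066895, 7.722505569458008), 67.59123229980469)
[583, -277, 97] [314.22165672 222.00055276]
[592, -260, 97] [329.94419511 199.95698246]
[539.6, -244.4, 60] [255.44346115 161.80707019]
shell top px [[214.0, 24.0], [297.0, 24.0], [299.0, -44.0], [211.0, -44.0]]
x -18 [83, 126, 131, 205, 233, 232, 234, 230, 206, 192, 192, 241, 244, 244, 245, 245, 245, 244, 244, 245, 245] [245, 245, 245, 245, 245, 245, 245, 245, 244, 234, 155, 183, 181, 229, 230, 228, 228, 230, 231, 231, 150]
x 18 [112, 127, 218, 233, 234, 232, 231, 231, 233, 190, 181, 178, 235, 242, 242, 242, 242, 242, 242, 242, 242] [241, 241, 241, 241, 241, 241, 241, 241, 227, 237, 242, 243, 242, 208, 123, 114, 111, 111, 112, 112, 110]
y -24 [230, 140, 182, 144, 109, 100, 101, 100, 129, 226, 244, 245, 245, 244, 244, 244, 244, 244, 244] [242, 242, 242, 242, 242, 242, 242, 242, 242, 242, 242, 242, 242, 242, 242, 242, 242, 242, 242]
y 24 [231, 200, 185, 144, 112, 101, 102, 103, 131, 227, 244, 245, 245, 244, 243, 244, 242, 243, 243] [241, 241, 241, 241, 241, 241, 241, 241, 241, 241, 241, 241, 241, 241, 241, 241, 241, 241, 241]
```

The shell sits square in the vise: its −y edge reads −21.5 at both ends, and its ends at −29.3 and +29.8. The knob is at about (582.5, −276.6), so the crank is at about 0.35 rad. Next turn the tool to yaw 1.2 and go above the knob.

```bash
python3 -m handwheel '[{"xyz":[0,0.9,0],"roll":0},{"xyz":[-0.6,0.7,0],"roll":0},{"xyz":[0,0,0],"roll":1},{"xyz":[0,0,0],"roll":1},{"xyz":[0,0,0],"roll":0.85},{"xyz":[0,0,0],"roll":0},{"xyz":[0,0,0],"roll":0}]' | sed -n '1p;4,5p'
python3 - <<'E'
from h import *
go(582.5,-276.6,28,1.2)
c=manip.get_calibration('wrist');im=manip.capture('wrist');cv2.imwrite('pics/w9.png',im);print(c['position'])
m=(im.max(2)<50).astype(np.uint8)
for cn in cv2.findContours(m,0,2)[0]:
    a=cv2.contourArea(cn);r=cv2.boundingRect(cn)
    if 300<a<5000: print(a,r,cv2.fitEllipse(cn))
for z in(59,97):
    q=[proj(c,[582.5+10*np.cos(k),-276.6+10*np.sin(k),z]) for k in np.linspace(0,6.28,60)];print(z,cv2.boundingRect(np.float32(q)))
E
```

```text
time: 28.25
ft_force: [0.4, -0.0, -0.0]
grip_width: 85.1
t 28.25 eef [ 581.1 -276.   134.4] yaw 1.205 q6 1.38 F [ 0.4 -0.  -0. ] w 85.1 ff 0.0
units [-2.000e-03  6.100e-02  4.257e+00] roll 0.033
[ 608.99314032 -204.89388958  316.40107526]
2202.5 (462, 222, 50, 80) ((501.8908386230469, 262.71343994140625), (50.32605743408203, 89.65725708007812), 133.15838623046875)
743.0 (244, 177, 28, 37) ((257.4957275390625, 195.42062377929688), (26.498991012573242, 36.0890998840332), 2.1529860496520996)
59 (243, 172, 26, 25)
97 (241, 186, 30, 28)
```

```bash
python3 -m handwheel '[{"xyz":[0,0.11,0.5],"roll":0},{"xyz":[0,0,0.9],"roll":0},{"xyz":[0,0,0.9],"roll":0},{"xyz":[0,0,0.9],"roll":0},{"xyz":[0,0,0.7],"roll":0},{"xyz":[0,0,0.3],"roll":0},{"xyz":[0,0,0],"roll":0},{"xyz":[0,0,0],"roll":0}]' | sed -n '1,2p;4p'
python3 -m handwheel '[{"xyz":[0,0,0],"roll":0},{"xyz":[0,0,0],"roll":0},{"xyz":[0,0,0],"roll":0},{"xyz":[0,0,0],"roll":0},{"xyz":[0,0,0],"roll":0}]' 0.65 | sed -n '1,2p;4,6p'
python3 -m handwheel '[{"xyz":[0,0,0],"roll":0},{"xyz":[0,0,0],"roll":0},{"xyz":[0,0,0],"roll":0}]' 0.85 | sed -n '1,2p;4,6p'
python3 - <<'E'
from h import *
go(583.6,-277.2,28,1.2)
A=np.array([539.6,-244.4])
p=np.array(manip.state()['eef_pos'])[:2]-A;r=np.hypot(*p);a0=np.arctan2(p[1],p[0]);print('r',r,'crank',.059-.349-a0)
R=np.array(manip.state()['tool_rot'])
q=A+p
for k in range(1,16):
    a=a0-.1*k;n=A+55*np.array([np.cos(a),np.sin(a)]);d=R.T@np.r_[n-q,0]/25;q=n;print(k,round(.059-.349-a,2),d[:2].round(2),n.round(1))
E
```

```text
time: 29.1
eef_pos: [584.0, -278.2, 29.8]
ft_force: [0.4, -0.6, 0.6]
time: 29.6
eef_pos: [583.7, -278.0, 29.6]
ft_force: [-0.3, 0.3, 0.2]
grip_width: 30.2
finger_force: 0.0
time: 29.9
eef_pos: [582.9, -277.6, 29.7]
ft_force: [-3.4, 0.0, 6.2]
grip_width: 18.3
finger_force: 58.6
t 29.9 eef [ 582.9 -277.6   29.7] yaw 1.2013 q6 1.38 F [-3.4  0.   6.2] w 18.3 ff 58.6
units [0.024 0.02  0.067] roll 0.009
r 54.570361222771105 crank 0.3636081354553166
1 0.46 [-0.21 -0.06] [ 579.7 -282. ]
2 0.56 [-0.2  -0.09] [ 575.7 -285.9]
3 0.66 [-0.19 -0.11] [ 571.4 -289.3]
4 0.76 [-0.18 -0.13] [ 566.8 -292.2]
5 0.86 [-0.16 -0.15] [ 561.9 -294.7]
6 0.96 [-0.15 -0.16] [ 556.8 -296.7]
7 1.06 [-0.13 -0.18] [ 551.5 -298.1]
8 1.16 [-0.11 -0.19] [ 546. -299.]
9 1.26 [-0.09 -0.2 ] [ 540.5 -299.4]
10 1.36 [-0.07 -0.21] [ 535.1 -299.2]
11 1.46 [-0.05 -0.21] [ 529.6 -298.5]
12 1.56 [-0.03 -0.22] [ 524.3 -297.2]
13 1.66 [-0.01 -0.22] [ 519.1 -295.4]
14 1.76 [ 0.01 -0.22] [ 514.1 -293.1]
15 1.86 [ 0.04 -0.22] [ 509.3 -290.3]
```

Knob gripped (r 54.6, crank 0.36, matching the geometry). Turning along the arc.

```bash
python3 -m handwheel '[{"xyz":[-0.21,-0.06,0],"roll":0},{"xyz":[-0.2,-0.09,0],"roll":0},{"xyz":[-0.19,-0.11,0],"roll":0},{"xyz":[-0.18,-0.13,0],"roll":0},{"xyz":[0,0,0],"roll":0}]' | sed -n '1,2p;4,6p'
python3 -m handwheel '[{"xyz":[-0.16,-0.15,0],"roll":0},{"xyz":[-0.15,-0.16,0],"roll":0},{"xyz":[-0.13,-0.18,0],"roll":0},{"xyz":[-0.11,-0.19,0],"roll":0},{"xyz":[0,0,0],"roll":0}]' | sed -n '1,2p;4,6p'
python3 - <<'E'
from h import *
go(540.5,-299.4,29.7,1.2)
E
```

```text
time: 30.4
eef_pos: [567.3, -291.3, 29.7]
ft_force: [-1.9, 4.9, 4.9]
grip_width: 17.8
finger_force: 58.7
time: 30.9
eef_pos: [546.8, -298.4, 29.7]
ft_force: [0.9, 3.6, 4.4]
grip_width: 18.1
finger_force: 58.6
t 30.9 eef [ 546.8 -298.4   29.7] yaw 1.2015 q6 1.32 F [0.9 3.6 4.4] w 18.1 ff 58.6
units [-0.129 -0.222 -0.   ] roll 0.01
```

```bash
python3 -m handwheel '[{"xyz":[-0.1,-0.2,0],"roll":0},{"xyz":[-0.07,-0.21,0],"roll":0},{"xyz":[-0.05,-0.21,0],"roll":0},{"xyz":[-0.03,-0.22,0],"roll":0},{"xyz":[0,0,0],"roll":0},{"xyz":[0,0,0],"roll":0}]' | sed -n '1,2p;4,6p'
python3 -m handwheel '[{"xyz":[-0.01,-0.15,0],"roll":0},{"xyz":[0,-0.1,0],"roll":0},{"xyz":[0,0,0],"roll":0},{"xyz":[0,0,0],"roll":0}]' | sed -n '1,2p;4,6p'
python3 - <<'E'
from h import *
s=manip.state();p=np.array(s['eef_pos'])[:2]-[539.6,-244.4];a=np.arctan2(p[1],p[0]);print(np.hypot(*p),'crank',(.059-.349-a)%(2*np.pi))
t=np.array([np.sin(a),-np.cos(a)]);print('tangential F',t@np.array(s['ft_force'])[:2],'tool',(np.array(s['tool_rot']).T@np.r_[t,0]).round(2))
E
```

```text
time: 31.5
eef_pos: [525.5, -297.2, 29.7]
ft_force: [2.0, 3.8, 3.8]
grip_width: 17.8
finger_force: 58.8
time: 31.9
eef_pos: [520.1, -295.5, 29.7]
ft_force: [2.5, 4.4, 3.3]
grip_width: 18.0
finger_force: 58.6
54.66534275348778 crank 1.64499372219744
tangential F -0.7329736606932151 tool [-0. -1. -0.]
```

```bash
python3 -m handwheel '[{"xyz":[0,-0.12,0],"roll":0},{"xyz":[0,0,0],"roll":0},{"xyz":[0,0,0],"roll":0}]' | sed -n '1,2p;4p'
python3 -m handwheel '[{"xyz":[0.01,-0.12,0],"roll":0},{"xyz":[0,0,0],"roll":0},{"xyz":[0,0,0],"roll":0}]' | sed -n '1,2p;4p'
python3 -m handwheel '[{"xyz":[0.02,-0.1,0],"roll":0},{"xyz":[0,0,0],"roll":0},{"xyz":[0,0,0],"roll":0}]' | sed -n '1,2p;4p'
```

```text
time: 32.2
eef_pos: [517.5, -294.4, 29.7]
ft_force: [3.3, 4.0, 3.6]
time: 32.5
eef_pos: [514.9, -293.2, 29.7]
ft_force: [4.9, 3.6, 3.1]
time: 32.8
eef_pos: [512.9, -292.2, 29.8]
ft_force: [3.5, 2.6, 2.3]
```

```bash
python3 -m handwheel '[{"xyz":[0.02,-0.1,0],"roll":0},{"xyz":[0,0,0],"roll":0},{"xyz":[0,0,0],"roll":0}]' | sed -n '1,2p;4p'
python3 -m handwheel '[{"xyz":[0.02,-0.1,0],"roll":0},{"xyz":[0,0,0],"roll":0},{"xyz":[0,0,0],"roll":0}]' | sed -n '1,2p;4p'
python3 -m handwheel '[{"xyz":[0.02,-0.1,0],"roll":0},{"xyz":[0,0,0],"roll":0},{"xyz":[0,0,0],"roll":0}]' | sed -n '1,2p;4p'
```

```text
time: 33.1
eef_pos: [510.8, -290.9, 29.8]
ft_force: [4.6, 3.1, 2.9]
time: 33.4
eef_pos: [508.7, -289.6, 29.8]
ft_force: [4.3, 2.8, 2.7]
time: 33.7
eef_pos: [507.6, -288.8, 29.8]
ft_force: [6.1, 1.2, 1.4]
```

Motion is stalling at crank ≈ 1.90, so the jaw has met the shell. Tighten further.

```bash
python3 -m handwheel '[{"xyz":[0.02,-0.1,0],"roll":0},{"xyz":[0,0,0],"roll":0},{"xyz":[0,0,0],"roll":0}]' | sed -n '1,2p;4,6p'
python3 -m handwheel '[{"xyz":[0.02,-0.1,0],"roll":0},{"xyz":[0,0,0],"roll":0},{"xyz":[0,0,0],"roll":0}]' | sed -n '1,2p;4,6p'
python3 -m handwheel '[{"xyz":[0.02,-0.1,0],"roll":0},{"xyz":[0,0,0],"roll":0},{"xyz":[0,0,0],"roll":0}]' | sed -n '1,2p;4,6p'
```

```text
time: 34.0
eef_pos: [507.3, -288.6, 30.0]
ft_force: [11.0, -1.3, -4.8]
grip_width: 17.8
finger_force: 59.0
time: 34.3
eef_pos: [507.2, -288.4, 30.1]
ft_force: [16.0, -2.9, -9.7]
grip_width: 18.0
finger_force: 59.1
time: 34.6
eef_pos: [507.0, -288.2, 30.3]
ft_force: [20.7, -5.9, -14.6]
grip_width: 17.8
finger_force: 59.2
```

```bash
python3 -m handwheel '[{"xyz":[0.02,-0.1,0],"roll":0},{"xyz":[0,0,0],"roll":0},{"xyz":[0,0,0],"roll":0}]' | sed -n '1,2p;4,6p'
python3 -m handwheel '[{"xyz":[0,0,0],"roll":0},{"xyz":[0,0,0],"roll":0},{"xyz":[0,0,0],"roll":0},{"xyz":[0,0,0],"roll":0},{"xyz":[0,0,0],"roll":0}]' 0 | sed -n '1,2p;4,6p'
python3 -m handwheel '[{"xyz":[0,0,-0.4],"roll":0},{"xyz":[0,0,-0.8],"roll":0},{"xyz":[0,0,-1],"roll":0},{"xyz":[0,0,-1],"roll":0},{"xyz":[0,0,-1],"roll":0},{"xyz":[0,0,-0.5],"roll":0},{"xyz":[0,0,0],"roll":0},{"xyz":[0,0,0],"roll":0}]' | sed -n '1,2p;4,6p'
python3 - <<'E'
from h import *
c=manip.get_calibration('wrist');im=manip.capture('wrist');cv2.imwrite('pics/w10.png',im);print(c['position'])
m=(im.max(2)<50).astype(np.uint8)
for cn in cv2.findContours(m,0,2)[0]:
    a=cv2.contourArea(cn);r=cv2.boundingRect(cn)
    if 300<a<5000: print(a,r)
for k in(1.8,1.9,1.95):
    a=.059-.349-k;q=np.array([539.6+55*np.cos(a),-244.4+55*np.sin(a)])
    print(k,cv2.boundingRect(np.float32([proj(c,[q[0]+10*np.cos(j),q[1]+10*np.sin(j),z]) for z in(59,97) for j in np.linspace(0,6.28,60)])))
g=cv2.cvtColor(im,6);yaw=.059;P0=np.array([532.5,-124.6])
ax=lambda x,y,z:np.r_[P0+[x*np.cos(yaw)-y*np.sin(yaw),x*np.sin(yaw)+y*np.cos(yaw)],z]
def line(a,b,n): return [int(cv2.getRectSubPix(g,(1,1),tuple(map(float,proj(c,a+(b-a)*i/n))))[0,0]) for i in range(n+1)]
for z in (50,54):print(z,[proj(c,ax(x,y,z)).round(0).tolist() for x,y in((-30,-21),(30,-21),(30,21),(-30,21))])
for x in(-24,24):print('y -50..-10',x,line(ax(x,-50,54),ax(x,-10,54),40))
for y in(-16,):print('x',y,line(ax(-40,y,50),ax(-20,y,50),20),line(ax(20,y,50),ax(40,y,50),20))
E
```

```text
time: 34.9
eef_pos: [506.8, -288.0, 30.5]
ft_force: [26.3, -8.3, -19.4]
grip_width: 18.1
finger_force: 59.4
time: 35.4
eef_pos: [495.5, -282.2, 29.2]
ft_force: [0.4, -0.3, 1.0]
grip_width: 85.0
finger_force: 0.0
time: 36.2
eef_pos: [495.9, -281.9, 146.4]
ft_force: [0.6, -0.2, -0.7]
grip_width: 85.4
finger_force: 0.0
[ 524.08260383 -210.92140433  328.3914818 ]
674.5 (260, 174, 26, 34)
1.8 (264, 173, 30, 40)
1.9 (258, 171, 29, 41)
1.95 (255, 171, 28, 40)
50 [[199.0, 11.0], [273.0, -27.0], [248.0, -91.0], [171.0, -49.0]]
54 [[198.0, 10.0], [273.0, -29.0], [248.0, -94.0], [170.0, -51.0]]
y -50..-10 -24 [110, 111, 110, 110, 110, 110, 109, 88, 70, 83, 83, 84, 92, 165, 235, 236, 234, 234, 234, 234, 232, 231, 232, 231, 228, 228, 228, 226, 226, 227, 220, 233, 245, 245, 244, 244, 244, 244, 243, 243, 243]
y -50..-10 24 [109, 110, 110, 110, 111, 110, 110, 107, 71, 82, 84, 85, 86, 86, 86, 87, 95, 104, 118, 134, 155, 176, 199, 210, 219, 227, 232, 232, 232, 232, 232, 232, 231, 231, 232, 232, 231, 231, 231, 230, 230]
x -16 [230, 232, 230, 229, 228, 231, 225, 145, 178, 140, 177, 239, 245, 245, 245, 245, 245, 245, 245, 245, 245] [230, 230, 231, 231, 232, 231, 232, 232, 229, 211, 172, 125, 97, 86, 86, 86, 85, 85, 86, 79, 89]
```

The knob has stayed at crank ≈ 1.9, and the jaw face reads about −19.5 mm, as it should with the shell tight against the fixed jaw. One last check of the shell from above.

```bash
python3 -m handwheel '[{"xyz":[1,0,0],"roll":0},{"xyz":[1,0.3,0],"roll":0},{"xyz":[1,0.3,0],"roll":0},{"xyz":[1,0.3,0],"roll":0},{"xyz":[0.6,0.3,0],"roll":0},{"xyz":[0,0,0],"roll":0},{"xyz":[0,0,0],"roll":0}]' | sed -n '1,2p'
python3 - <<'E'
from h import *
c=manip.get_calibration('wrist');im=manip.capture('wrist');cv2.imwrite('pics/w11.png',im);print(c['position'])
g=cv2.cvtColor(im,6);yaw=.059;P0=np.array([532.5,-124.6])
ax=lambda x,y,z:np.r_[P0+[x*np.cos(yaw)-y*np.sin(yaw),x*np.sin(yaw)+y*np.cos(yaw)],z]
def line(a,b,n): return [int(cv2.getRectSubPix(g,(1,1),tuple(map(float,proj(c,a+(b-a)*i/n))))[0,0]) for i in range(n+1)]
print([proj(c,ax(x,y,50)).round(0).tolist() for x,y in((-30,-19.5),(30,-19.5),(30,22.5),(-30,22.5))])
for y in(-16,0,18):print('x',y,line(ax(-40,y,50),ax(-22,y,50),18),line(ax(22,y,50),ax(40,y,50),18))
for x in(-24,24):print('y',x,line(ax(x,-30,50),ax(x,-12,50),18),line(ax(x,12,50),ax(x,32,50),20))
print('lug 28..48 z24',line(ax(26,1.5,24),ax(48,1.5,24),22),'across',line(ax(34,-14,24),ax(34,16,24),30))
E
```

```text
time: 36.95
eef_pos: [565.1, -185.8, 145.9]
[ 593.58630774 -114.71399222  327.86605756]
[[169.0, 161.0], [233.0, 131.0], [210.0, 82.0], [144.0, 114.0]]
x -16 [65, 64, 65, 64, 64, 74, 105, 120, 120, 117, 115, 136, 145, 146, 146, 146, 146, 146, 147] [151, 151, 150, 151, 151, 151, 151, 144, 121, 108, 100, 76, 70, 91, 108, 118, 121, 122, 120]
x 0 [65, 65, 66, 65, 64, 70, 109, 121, 121, 119, 119, 135, 142, 141, 142, 142, 142, 142, 142] [147, 148, 148, 149, 148, 149, 149, 141, 113, 106, 114, 143, 147, 148, 147, 148, 148, 146, 118]
x 18 [66, 66, 66, 64, 65, 71, 110, 121, 122, 121, 127, 141, 146, 147, 147, 146, 147, 147, 147] [204, 244, 245, 245, 245, 245, 245, 229, 134, 108, 106, 91, 78, 123, 174, 197, 233, 237, 236]
y -24 [117, 117, 118, 117, 115, 115, 116, 115, 117, 118, 113, 111, 138, 147, 146, 145, 142, 144, 144] [144, 144, 143, 144, 144, 145, 147, 146, 143, 139, 135, 100, 87, 85, 85, 85, 87, 87, 86, 91, 113]
y 24 [120, 120, 120, 118, 118, 120, 119, 119, 118, 118, 112, 114, 142, 151, 150, 149, 146, 147, 146] [151, 151, 149, 150, 197, 244, 245, 244, 243, 239, 158, 129, 115, 114, 113, 115, 115, 115, 114, 121, 185]
lug 28..48 z24 [140, 115, 106, 108, 140, 147, 148, 147, 147, 149, 148, 144, 116, 74, 70, 69, 68, 67, 67, 68, 67, 67, 67] across [112, 113, 112, 114, 114, 112, 95, 71, 68, 78, 126, 146, 146, 147, 147, 147, 147, 147, 147, 147, 147, 142, 104, 96, 114, 113, 144, 177, 177, 183, 183]
```

Edges are parallel at both ends (x −29.3 to +29.4, y −18.5 to +22.3). The lug lies in its slot and ends at 38 mm, and the gripper is clear. Handing in.

```bash
python3 -c "
from workcell import manip
print(manip.sign_off())"
```

```text
the job is handed in; nothing more can be done
None
```

The shell is seated square in the vise pocket with its lug in the slot, the crank is turned to about 1.9 rad so the jaw bears firmly on the shell, and the job was handed in at about 37 s with the gripper clear and the magnet untouched.

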